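# Fill the marble box and close its hasp lid

## Robot

A 6-joint arm with a two-finger parallel gripper is mounted at the origin on the work surface. World frame = base frame: x ahead of the robot, y to its left, z up, the work surface at z = 0. Lengths are in m, angles in rad, forces in N, time in s.
With the tool pointing down it reaches from about 0.425 to 0.95 m from the base axis. Payload 14.7 kg.
Tool frame: the origin (TCP) lies on the centre line of the jaws, within the pads' length; the fingertips stand ctrl.nose_length ahead of it and the grasp point (between the pads) lies 5 mm behind it (ctrl.nose_length is the distance from the TCP to the fingertips, in m); y points along the fingers, x is the direction in which the jaws open and shut, and the axes are right-handed (so a half turn about y gives the same grasp; the last joint's range is limited). The gripper opens to 85 mm and grips with 20 to 120 N. Pads are 22 mm wide; open, the fingers measure 114 mm over their backs; the gripper's body (76 mm by 85 mm) begins 54 mm behind the grasp point. The pads swing forward as they close: fully open they stand 13 mm farther back than shut.
Start: joints at [-1.373, 0.48, 1.596, -0, 1.065, -0.047], TCP at [0.158, -0.631, 0.211] pointing down, gripper open.
Joint ranges: [-2.75, 2.75], [-0.82, 2.05], [0.23, 2.67], [-1.56, 4.7], [0.09, 2.69], [-2.92, 2.92]. Speed limits (rad/s): [1.89, 1.89, 2.39, 3.01, 3.01, 3.01].

## Interface

Orientations are given as a unit quaternion [x, y, z, w].
In Python, from workcell import ctrl gives the robot as it stands. The module is installed in compiled form; this text tells all that it offers.
- The arm moves only by the tool drive_tool, never from a script. Its arguments are lists of equal length, an entry for each row: "gripper": the opening, from -1 (shut) to 1 (fully open), so that 0 is half open; "dp": the shift along the tool's x, y, z in cm, a list of three; "twist": the turn about the tool's y in rad. A call has 1 to 10 rows; each row shifts and turns the commanded pose from where the row before left it, along the tool's axes as they then stand; what a row does not reach is not made up. A row lasts 1/8 s, in which the tool goes at most 62.5 mm and 10.7 degrees, less where a joint would pass 70% of its speed; a pose out of reach is approached as far as the arm can. A call with a gripper value outside its range is refused whole. The fingers move at their own pace and stop on an object; the grip force is fixed at half the most. Time passes only in rows, so rows that do not move let the fingers close. It gives the time, the measured TCP pose, the force and the opening at its end, in the units of the state.
- ctrl.sense(): the state, without advancing time (a new reading comes with each control period).
- ctrl.read_camera(name): name is "side" or "top" or "wrist"; returns (picture, depth): 400x640x3 uint8, blue, green, red; 400x640 float32, m along the optical axis (not along the pixel's ray), 0 where there is no reading.
- ctrl.camera_model(name): a dict with "K" (3x3 intrinsics, pixels), "eye" and "attitude" of the camera in the world. Camera axes: x right, y down, z forward; pixel columns grow to the right and rows downward; lengths in m; the calibration is good to about 2 mm. The wrist camera is an equidistant fisheye: a pixel r from the principal point sees the ray r / f radians off the axis. A picture is of the moment at which its call begins: read the wrist's pose just before it. camera_model takes no time and is no camera call; for the wrist camera it gives the pose at the moment of the call.
- ctrl.finish_job(): hands the job in, once; it reports no verdict.
The state is a dict: "t": time; "qpos": joint angles; "qvel": joint speeds; "tau": joint torques, N m; "eef_pos": TCP position; "ee_rot": TCP orientation; "ft_force": force on the tool from outside, world axes, zero at the start; "ft_torque": the same for the moment, N m; "opening": finger opening in m.
Only numpy, scipy, OpenCV 4.12 (cv2) and the standard library are available. Lean on these libraries where they do the work, as an engineer would, in place of code of your own. Each camera call takes 0.05 s, during which the arm holds its last target. There are 200 camera calls.

## Task

Pack a set of marbles for a customer: pour all eight marbles from the scoop into the open wooden box, then stand the empty scoop back upright in the middle of its round cork mat and let go of it. Then swing the box's lid over without slamming or forcing it and press it fully home, so that its hasp rests over the staple; leave the other goods on the stall where they are.

Things in the scene. Friction and masses are not known exactly. Their poses are not given: they have to be found in the camera images.
- giftbox: open wooden box fixed to the table on a thin black rubber mat, 120 x 120 x 55 mm high, walls and floor 6 mm; origin at the centre of its underside, z up. Its lid is hinged on the +x side; a small steel staple sticks out 13 mm from the middle of the -x wall, 32 mm up. The rim is at z 55 mm
- lid (a joint): opening angle of the plywood lid (rad): 0 = shut, flat on the rim with the steel hasp loop over the staple; it grows as the lid swings up and back towards the box's +x; 1.57 = upright, 2.2 = the stop. A stiff hinge: the lid stays wherever it is left and moving its front edge takes about 2 N. Nothing snaps: push it all the way down
- lid_hinge (a point): middle of the hinge line on the box: 60 mm along the box's +x from its centre, 55.5 mm above its underside; the hinge runs along the box's y
- lid_front (a point): point on the lid's outer face (its upper face when shut), 115 mm from the hinge line, mid-width. The lid is 122 mm square, 6 mm thick; its outer face lies 6.5 mm off the hinge line. A hasp loop 34 mm wide hangs 37 mm from its front edge (when the lid stands open it points towards the box's -x)
- scoop: white plastic pouring scoop holding the 8 marbles, a box-shaped cup 72 (x) x 54 (y) x 65 mm (z), walls 4 mm, 120 g empty give or take 40 percent, loose; origin at the centre of its underside, z up. The two side walls (outsides at y +-27 mm) are flat, upright and parallel: grip across them. The back wall (-x) is upright; the pouring lip is the top +x edge
- scoop_lip (a point): middle of the scoop's pouring lip: 36 mm along the scoop's +x, 65 mm above its underside. Between the side walls an inner ramp rises from the floor (at x +16 mm) out to this lip, 15 degrees from upright: the marbles begin to roll out when the scoop is tipped lip-down by about 75 degrees and the last leave by 85 to 90. A grip leaning towards the back wall keeps the hand from lying level then
- mat: round cork mat, 160 mm across, 4 mm thick, fixed on the table, on which the scoop stands; origin at the centre of its underside
- carton: bystander: small green game carton 35 x 55 x 75 mm, loose; origin at the centre of its underside
- pawn: bystander: turned wooden pawn, 40 mm across the foot, 70 mm high, loose; origin at the centre of its underside
- tin: bystander: round tin, 60 mm across, 60 mm high, loose; origin at the centre of its underside
- marble0_center (a point): centre of one of eight equal blue marbles, 22 mm across, 14 g, at first in the scoop
- marble1_center (a point): centre of one of eight equal blue marbles, 22 mm across, 14 g, at first in the scoop
- marble2_center (a point): centre of one of eight equal blue marbles, 22 mm across, 14 g, at first in the scoop
- marble3_center (a point): centre of one of eight equal blue marbles, 22 mm across, 14 g, at first in the scoop
- marble4_center (a point): centre of one of eight equal blue marbles, 22 mm across, 14 g, at first in the scoop
- marble5_center (a point): centre of one of eight equal blue marbles, 22 mm across, 14 g, at first in the scoop
- marble6_center (a point): centre of one of eight equal blue marbles, 22 mm across, 14 g, at first in the scoop
- marble7_center (a point): centre of one of eight equal blue marbles, 22 mm across, 14 g, at first in the scoop

How it is judged:
By the outcome, as a careful person would: the job done as asked, in the order asked, and still so for the second after the job is handed in, with the robot touching nothing.
It also fails if it takes over 72 s, if anything falls off the work surface, if the arm or the gripper's body presses on something with over 40 N, if the wrist force passes 120 N, or if a joint passes its speed limit or range.

## Working session

There is one attempt and no reset: what is moved stays moved. The work goes in short steps, Python scripts to look and compute and a tool call to move; the robot and the scene stay as the last step left them, time stands still between calls to the robot, and variables do not carry over. Pictures are saved under pics/ and viewed, about 8 in all and at most 12, crops included, and the job is handed in when it is done.

Besides the shell and the picture viewer there is one more tool, called after "Call:" as name([rows], argument=value, ...), one row to a line, values as JSON. drive_tool: Moves the arm, as the interface text tells. Its arguments: {"type":"object","properties":{"gripper":{"type":"array","items":{"type":"number"}},"dp":{"type":"array","items":{"type":"array","items":{"type":"number"}}},"twist":{"type":"array","items":{"type":"number"}}},"required":["gripper","dp","twist"]}

```bash
mkdir -p pics
cat > h.py <<'E'
import numpy as np, cv2
from workcell import ctrl
from scipy.spatial.transform import Rotation as R
def att(m):
    a=np.array(m["attitude"]); return a if a.shape==(3,3) else R.from_quat(a).as_matrix()
def cloud(name):
    m=ctrl.camera_model(name); im,d=ctrl.read_camera(name); K=np.array(m["K"])
    v,u=np.mgrid[:400,:640]; x=(u-K[0,2])/K[0,0]; y=(v-K[1,2])/K[1,1]
    if name=="wrist":
        r=np.hypot(x,y)+1e-9; s=np.tan(r)/r; x=x*s;y=y*s
    P=np.stack([x*d,y*d,d],-1)@att(m).T+np.array(m["eye"])
    P[d<=0]=np.nan
    return im,P
E
python3 - <<'E'
from h import *
for n in("top","side"):
    m=ctrl.camera_model(n);print(n,m)
    im,P=cloud(n); cv2.imwrite(f"pics/{n}0.png",im); np.savez(f"{n}0.npz",im=im,P=P)
print(ctrl.sense(),ctrl.nose_length)
E
```

```text
top {'K': array([[408.16215538,   0.        , 320.49313135],
       [  0.        , 408.16215538, 203.10023536],
       [  0.        ,   0.        ,   1.        ]]), 'eye': array([ 0.40666724, -0.00301171,  1.11284735]), 'attitude': array([ 0.71475042, -0.69421504,  0.0587408 , -0.06121146])}
side {'K': array([[389.01405189,   0.        , 320.92083861],
       [  0.        , 389.01405189, 194.89826631],
       [  0.        ,   0.        ,   1.        ]]), 'eye': array([ 0.38766479, -0.74546218,  1.02210003]), 'attitude': array([ 0.93067038, -0.13090857,  0.04253567, -0.33897833])}
{'t': 0.1, 'qpos': array([-1.37256385e+00,  4.80776871e-01,  1.59679805e+00, -1.20663233e-05,
        1.06510872e+00, -4.65684652e-02]), 'qvel': array([-0.00054175, -0.00024905, -0.00109878, -0.00028333, -0.00169107,
        0.00224746]), 'tau': array([-2.30732730e-04, -9.52256584e+01, -4.31041324e+01, -1.24336243e-04,
        5.17169101e-03,  7.54722510e-05]), 'eef_pos': array([ 0.15749575, -0.63023047,  0.21013633]), 'ee_rot': array([-0.55705946,  0.43550503, -0.43491492,  0.5575564 ]), 'ft_force': array([ 0.96937863, -0.16307092, -0.2810482 ]), 'ft_torque': array([0.05870419, 0.00739372, 0.03958368]), 'opening': 0.0851230787594289} 0.014
```

View pics/top0.png

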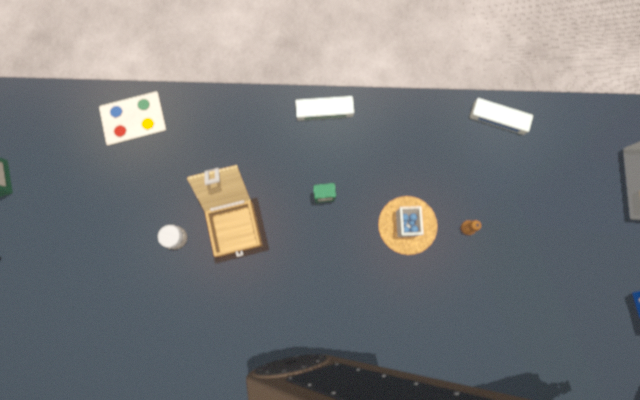

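View pics/side0.png

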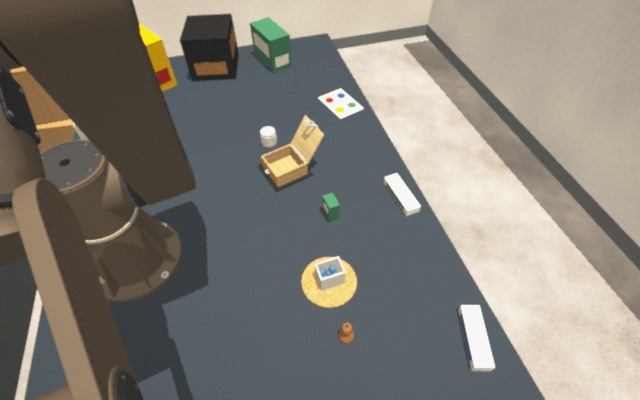

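```bash
cat > m.py <<'E'
from h import *
D={n:np.load(f"{n}0.npz") for n in("top","side")}
def stat(nm,pts):
    pts=pts.astype(np.float32); (c,s,a)=cv2.minAreaRect(pts[:,:2]*1000); print(nm,len(pts),np.round(c,1),np.round(s,1),round(a,1),'z',np.round(np.percentile(pts[:,2],[5,50,95])*1000,1))
for n in D:
    im,P=D[n]["im"],D[n]["P"]; hsv=cv2.cvtColor(im,cv2.COLOR_BGR2HSV)
    z=P[...,2]
    T=D["top"]["P"]
    near=lambda c,r:np.hypot(P[...,0]-c[0],P[...,1]-c[1])<r
    for nm,(u,v),r,zl in [("box rim",(235,229),.1,(.049,.06)),("scoop rim",(411,221),.06,(.062,.08)),("scoop any",(411,221),.06,(.02,.08)),("carton",(325,190),.06,(.03,.09)),("pawn",(471,227),.05,(.01,.09)),("tin",(171,237),.06,(.045,.08)),("lid",(215,178),.15,(.07,.25))]:
        c=T[v,u]; k=near(c,r)&(z>zl[0])&(z<zl[1]); 
        if k.sum()>4: stat(n+" "+nm,P[k])
        if nm=="lid" and k.sum()>4:
            q=P[k]; ce=q.mean(0); U,S,V=np.linalg.svd(q-ce); print(" plane n",V[2],"c",ce, S)
    k=(hsv[...,0]>10)&(hsv[...,0]<28)&(hsv[...,1]>90)&near(T[221,411],.13)&(z<.02)&(z>-.01)
    q=P[k]; (c,rad)=cv2.minEnclosingCircle((q[:,:2]*1000).astype(np.float32)); stat(n+" mat",q); print(c,rad)
im=np.hstack([cv2.resize(D["top"]["im"][195:250,380:440],None,fx=6.5,fy=6.5,interpolation=2),cv2.resize(D["side"]["im"][250:305,300:360],None,fx=6.5,fy=6.5,interpolation=2)])
cv2.imwrite("pics/crop0.png",im)
E
python3 m.py
```

```text
top box rim 542 [519.2 233.4] [127.6 121. ] 16.3 z [50.3 53.9 58.8]
top scoop rim 177 [ 546.8 -231.9] [71.8 55.1] 4.9 z [62.9 66.6 70. ]
top scoop any 674 [ 546.8 -231.8] [71.9 55.7] 4.0 z [23.7 48.  68.4]
top carton 338 [617.2  -5.5] [36.1 54.9] 7.8 z [45.6 72.9 76.5]
top pawn 194 [ 539.3 -395.6] [37. 29.] 9.1 z [12.4 31.6 66.4]
top tin 420 [489.  391.8] [54.5 57.8] 5.3 z [48.3 58.2 61.7]
top lid 1580 [613.4 260.4] [ 64.6 123.1] 15.9 z [ 74.9 117.6 170.1]
 plane n [-0.84811879 -0.24468512  0.46991883] c [0.61296711 0.25929829 0.11920842] [1.39593394 1.30460249 0.2803172 ]
top mat 1948 [ 544.3 -236.7] [161.9 161.8] 56.5 z [-2.   2.   5.6]
(544.507568359375, -236.87722778320312) 82.0130844116211
side box rim 302 [519.3 232.7] [128.2 126.2] 16.5 z [49.6 54.1 58.2]
side scoop rim 191 [ 547.4 -231.9] [72.2 58.2] 4.2 z [62.4 67.5 70.5]
side scoop any 685 [ 547.4 -232.3] [72.5 58.6] 3.8 z [24.7 49.7 69.2]
side carton 296 [617.5  -5.5] [35.8 60.6] 7.2 z [34.9 71.2 76.7]
side pawn 217 [ 539.5 -403.8] [31.5 36.4] 74.3 z [12.3 31.  68.1]
side tin 157 [489.1 392.2] [57.8 54.3] 51.0 z [47.3 58.5 62.6]
side lid 746 [611.8 259.4] [ 67.3 126.9] 14.2 z [ 74.7 116.  163.7]
 plane n [-0.83774468 -0.25080439  0.48505773] c [0.61292879 0.2544823  0.11678387] [0.9604029  0.87520616 0.1654969 ]
side mat 1447 [ 544.2 -237.8] [158.9 160.5] 58.5 z [-0.5  3.1  6.2]
(545.3457641601562, -236.9018096923828) 81.46273803710938
```

View pics/crop0.png

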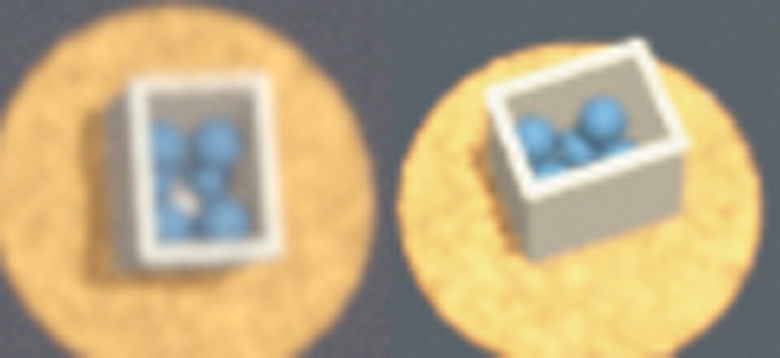

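The scoop is nearly square to the world axes, with all its marbles inside. In the right-hand view the clear gap beside the marbles suggests the ramp, so I'll check the lip side numerically. I'll also test, well clear of everything, how the drive behaves at the reach limit. Rows only turn about the vertical tool axis, so this decides how I can tip the scoop.

Run:
```python
from h import *
a=np.deg2rad
for n in("top","side"):
    d=np.load(f"{n}0.npz"); im,P=d["im"],d["P"]; hsv=cv2.cvtColor(im,cv2.COLOR_BGR2HSV)
    c=np.array([.547,-.232]); th=a(4.4); M=np.array([[np.cos(th),np.sin(th)],[-np.sin(th),np.cos(th)]])
    L=(P[...,:2]-c)@M.T
    k=(abs(L[...,0])<.03)&(abs(L[...,1])<.02); b=k&(hsv[...,0]>95)&(hsv[...,0]<125)&(hsv[...,1]>90)
    print(n,"blue x range",np.percentile(L[b][:,0],[2,50,98])*1e3)
    for x in range(-30,36,6):
        s=k&(abs(L[...,0]-x/1e3)<.003)&~b
        if s.sum(): print(x,s.sum(),np.round(np.nanmedian(P[s][:,2])*1e3,1),end=' | ')
    print()
    c=np.array([.519,.2334]); th=a(16.2); M=np.array([[np.cos(th),np.sin(th)],[-np.sin(th),np.cos(th)]])
    L=(P[...,:2]-c)@M.T
    for lo,hi in((.01,.03),(.028,.04),(.045,.053),(.053,.058)):
        k=(np.abs(L).max(-1)<.1)&(P[...,2]>lo)&(P[...,2]<hi); q=L[k]*1e3
        print(lo,k.sum(),"x",np.round(np.percentile(q[:,0],[0,3,97,100]),1),"y",np.round(np.percentile(q[:,1],[0,3,97,100]),1))
    k=(abs(L[...,0])<.04)&(abs(L[...,1])<.04);print("floor z",np.nanmedian(P[k][:,2]))
```

```text
top blue x range [ 1.67635857 11.41757147 14.21373149]
-30 13 44.9 | -24 35 46.6 | -18 32 48.3 | -12 21 45.0 | -6 26 20.7 | 0 31 25.4 | 6 38 42.8 | 12 27 45.6 | 18 27 43.0 | 24 39 40.0 | 30 27 53.4 | 
0.01 200 x [-76.1 -63.4  51.5  53.5] y [-60.7 -60.2  54.7  55.1]
0.028 150 x [-76.1 -74.8  51.5  52.9] y [-60.5 -60.3  54.6  57.1]
0.045 237 x [-63.6 -63.1  55.3  59.4] y [-60.5 -60.1  59.4  60.5]
0.053 313 x [-63.1 -62.3  60.9  62.9] y [-60.6 -59.6  59.   59.9]
floor z 0.004500961764735578
side blue x range [-22.37131731   2.60980157  19.01446862]
-30 1 46.2 | -24 18 47.4 | -18 4 49.0 | -12 3 48.9 | -6 5 18.8 | 0 5 25.4 | 6 9 41.7 | 12 6 49.2 | 18 8 46.6 | 24 22 40.8 | 30 22 52.6 | 
0.01 309 x [-67.7 -63.7  52.   55. ] y [-64.4 -62.2  56.8  61. ]
0.028 209 x [-74.7 -67.5  52.2  55. ] y [-64.7 -61.9  57.2  61.2]
0.045 163 x [-64.2 -63.2  54.8  61.1] y [-62.5 -61.5  59.6  62.5]
0.053 181 x [-63.5 -62.9  60.7  64.5] y [-63.8 -61.   58.6  61.5]
floor z 0.005711555714091099
```

Call:
drive_tool([
  [5, -3, 0],
  [5, -3, 0],
  [5, -3, 0],
  [5, -3, 0],
  [5, -3, 0],
  [5, 0, 0],
  [5, 0, 0],
  [5, 0, 0],
  [5, 0, 0],
  [5, 0, 0],
], gripper=[1, 1, 1, 1, 1, 1, 1, 1, 1, 1], twist=[0, 0, 0, 0, 0, 0, 0, 0, 0, 0])

```text
t: 1.35
eef_pos: [0.2434, -0.9752, 0.3078]
ee_rot: [0.582, -0.402, 0.467, -0.531]
ft_force: [0.1, -0.5, 0.4]
opening: 0.0853
```

Lip side confirmed: +x. The ramp profile shows z 40 mm at x 24 and 53 mm at x 30. At the reach limit the drive gives up orientation, and the tool has leaned about 6.6° outward. I'll push on, then retreat, to see if the lean persists.

Call:
drive_tool([
  [5, 0, 0],
  [5, 0, 0],
  [5, 0, 0],
  [5, 0, 0],
  [5, 0, 0],
  [5, 0, 0],
], gripper=[1, 1, 1, 1, 1, 1], twist=[0, 0, 0, 0, 0, 0])

```text
t: 2.1
eef_pos: [0.2662, -1.0664, 0.2946]
ee_rot: [0.622, -0.337, 0.521, -0.478]
ft_force: [0.3, 0.3, -0.0]
opening: 0.0853
```

Call:
drive_tool([
  [-5, 0, 0],
  [-5, 0, 0],
  [-5, 0, 0],
  [-5, 0, 0],
  [0, 0, 0],
], gripper=[1, 1, 1, 1, 1], twist=[0, 0, 0, 0, 0])

```text
t: 2.72
eef_pos: [0.2308, -0.9245, 0.2421]
ee_rot: [0.62, -0.34, 0.519, -0.481]
ft_force: [-0.2, -0.6, 0.4]
opening: 0.0854
```

Run:
```python
from h import *
s=ctrl.sense();print(s["t"],s["qpos"].round(3),s["eef_pos"].round(3));print(R.from_quat(s["ee_rot"]).as_matrix().round(3))
```

```text
2.725 [-1.363  0.746  1.075  0.014  0.999 -0.043] [ 0.231 -0.924  0.242]
[[ 0.23   0.077  0.97 ]
 [-0.92  -0.307  0.243]
 [ 0.316 -0.949  0.   ]]
```

The lean persists once gained (now 18°). So the outer reach limit leans the tool outward, and I expect the inner limit to lean it inward. I'll try the inner limit now, which should also take this lean back out.

Call:
drive_tool([
  [-5, -3, 0],
  [-5, -3, 0],
  [-5, -3, 0],
  [-5, -3, 0],
  [-5, -3, 0],
  [-5, -3, 0],
  [-5, -3, 0],
  [-5, -3, 0],
  [0, 0, 0],
], gripper=[1, 1, 1, 1, 1, 1, 1, 1, 1], twist=[0, 0, 0, 0, 0, 0, 0, 0, 0])

```text
t: 3.85
eef_pos: [0.1211, -0.4869, 0.3457]
ee_rot: [0.622, -0.336, 0.522, -0.477]
ft_force: [-0.5, -1.4, 0.2]
opening: 0.0857
```

```bash
cat > s.py <<'E'
from h import *
import json,sys
s=ctrl.sense();q=s["qpos"];M=R.from_quat(s["ee_rot"]).as_matrix();p=s["eef_pos"]
open("log.txt","a").write(json.dumps([q.tolist(),p.tolist(),s["ee_rot"].tolist()])+"\n")
y=M[:,1];print("t",round(s["t"],2),"q",q.round(3),"p",p.round(4),"r",np.hypot(*p[:2]).round(3),"open",round(s["opening"],4),"F",s["ft_force"].round(1))
print("lean",np.degrees(np.arccos(-y[2])).round(2),"az",np.degrees(np.arctan2(y[1],y[0])).round(1),"x",M[:,0].round(3),"y",y.round(3),"z",M[:,2].round(3))
E
python3 s.py
```

```text
t 3.85 q [-1.409 -0.048  2.005  0.036  0.85  -0.102] p [ 0.1211 -0.4869  0.3457] r 0.502 open 0.0857 F [-0.5 -1.4  0.2]
lean 19.22 az -76.0 x [ 0.229 -0.916  0.329] y [ 0.08  -0.319 -0.944] z [ 0.97   0.242 -0.   ]
```

Call:
drive_tool([
  [-4.7, -1.6, 0],
  [-4.7, -1.6, 0],
  [-4.7, -1.6, 0],
  [-4.7, -1.6, 0],
  [-4.7, -1.6, 0],
  [-4.7, -1.6, 0],
], gripper=[1, 1, 1, 1, 1, 1], twist=[0, 0, 0, 0, 0, 0])

```text
t: 4.6
eef_pos: [0.0495, -0.199, 0.3434]
ee_rot: [0.623, -0.336, 0.521, -0.478]
ft_force: [-2.1, 0.2, 0.7]
opening: 0.0858
```

```bash
python3 s.py
```

```text
t 4.6 q [-1.737 -0.668  2.328  0.142  1.178 -0.449] p [ 0.0495 -0.199   0.3434] r 0.205 open 0.0858 F [-2.1  0.2  0.7]
lean 19.11 az -75.9 x [ 0.233 -0.916  0.327] y [ 0.08  -0.318 -0.945] z [ 0.969  0.246 -0.001]
```

```bash
cat > kin.py <<'E'
from h import *
import json
from scipy.optimize import least_squares
def fk(q,k):
    r0,h,a2,a3,e3,L,d,s4,s6=k
    Rz=lambda a:R.from_euler('z',a).as_matrix(); Ry=lambda a:R.from_euler('y',a).as_matrix()
    A=Rz(q[0]); p=A@[r0,d,h]
    A=A@Ry(q[1]); p=p+A@[0,0,a2]
    A=A@Ry(q[2]); p=p+A@[e3,0,a3]
    A=A@Rz(s4*q[3])@Ry(q[4])@Rz(s6*q[5]); p=p+A@[0,0,L]
    # link z -> tool y ; tool x at zero
    return p,np.stack([-A[:,0],A[:,2],A[:,1]],1)
def load():
    D=[json.loads(l) for l in open("log.txt")]
    D+= [[[-1.37256385,.480776871,1.59679805,-1.2e-5,1.06510872,-.0465684652],[.15749575,-.63023047,.21013633],[-.55705946,.43550503,-.43491492,.5575564]],
     [[-1.363,.746,1.075,.014,.999,-.043],[.2310,-.9240,.242],R.from_matrix([[.23,.077,.97],[-.92,-.307,.243],[.316,-.949,0]]).as_quat().tolist()]]
    return D
def fit():
    best=None
    D=load()
    for s4 in(1,-1):
      for s6 in(1,-1):
        def f(k):
            o=[]
            for q,p,e in D:
                P,M=fk(q,[*k,s4,s6]); o+=list((P-p)*10)+list((M-R.from_quat(e).as_matrix()).ravel())
            return o
        r=least_squares(f,[0,.4,.5,.5,0,.2,.03]); 
        if best is None or r.cost<best[0]: best=(r.cost,[*r.x,s4,s6],r)
    return best
if __name__=="__main__":
    b=fit(); print(b[0],np.round(b[1],4))
    for q,p,e in load():
        P,M=fk(q,b[1]); print((P-p).round(4),np.degrees(R.from_matrix(M.T@R.from_quat(e).as_matrix()).magnitude()).round(2))
E
python3 kin.py
```

```text
9.205877836736848e-06 [3.000e-04 3.164e-01 5.967e-01 4.445e-01 3.190e-02 3.916e-01 3.050e-02
 1.000e+00 1.000e+00]
[ 0.0001  0.0001 -0.0001] 0.0
[ 0.0001 -0.     -0.    ] 0.0
[0.0002 0.     0.    ] 0.0
[-0.0003 -0.0001  0.0001] 0.01
```

The arm model now fits exactly. The way to pour is this: with the tool leaned α towards the scoop's back wall at the grasp, a half turn about the tool axis tips the lip down by 2α, and turning back rights it. I'll check which poses are feasible.

```bash
cat > ik.py <<'E'
from kin import *
K=fit()[1]
lo=np.array([-2.75,-.82,.23,-1.56,.09,-2.92]);hi=np.array([2.75,2.05,2.67,4.7,2.69,2.92])
def res(q,p,M):
    P,A=fk(q,K); return np.r_[(P-p)*5,R.from_matrix(A.T@M).as_rotvec()]
def ik(p,M,q0=None,n=40,seed=0):
    rng=np.random.default_rng(seed); S=[]
    for i in range(1 if q0 is not None else n):
        s=np.clip(q0,lo+1e-4,hi-1e-4) if q0 is not None else rng.uniform(lo,hi)
        r=least_squares(res,s,args=(p,M),bounds=(lo,hi))
        if r.cost<1e-6 and not any(np.abs(r.x-t).max()<.02 for t in S): S.append(r.x)
        elif q0 is not None: return r.x,r.cost
    return S if q0 is None else (S[0],0.)
def toolM(al,az,sx,tw=0):
    c,s=np.cos(az),np.sin(az)
    y=np.array([np.sin(al)*c,np.sin(al)*s,-np.cos(al)]); x=sx*np.array([-s,c,0])
    M=np.stack([x,y,np.cross(x,y)],1)
    return M@R.from_euler('y',tw).as_matrix()
E
python3 - <<'E'
from ik import *
az=np.radians(4.4); ex=np.array([np.cos(az),np.sin(az),0])
np.set_printoptions(suppress=True,precision=2)
for al in(30,38,45,48):
  a=np.radians(al)
  for sx in(1,-1):
    M=toolM(a,az,sx); g=np.array([.547,-.232,.004+.043])-.004*ex+.005*M[:,1]
    for q in ik(g,M): print("grasp",al,sx,q)
    M=toolM(a,az,-sx); g=np.array([.516,.233,.14])+.02*ex+.005*M[:,1]
    M0=toolM(a,az,sx)
    for q in ik(g,M): print("   pour",al,sx,q)
E
```

```text
grasp 30 1 [-0.69  0.58  2.26  1.82  0.36  2.18]
grasp 30 -1 [-0.69  0.58  2.26  1.82  0.36 -0.96]
   pour 30 -1 [ 0.49  0.36  2.25 -1.37  0.21  0.16]
grasp 38 1 [-0.76  0.64  2.35  2.12  0.57  1.79]
   pour 38 1 [ 0.54  0.39  2.36  4.07  0.35 -2.09]
grasp 38 -1 [-0.76  0.64  2.35  2.12  0.57 -1.35]
   pour 38 -1 [0.54 0.39 2.36 4.07 0.35 1.05]
grasp 45 1 [-0.83  0.72  2.4   2.22  0.77  1.59]
   pour 45 1 [ 0.59  0.45  2.45  3.82  0.58 -1.79]
grasp 45 -1 [-0.83  0.72  2.4   2.22  0.77 -1.55]
   pour 45 -1 [0.59 0.45 2.45 3.82 0.58 1.36]
grasp 48 1 [-0.87  0.76  2.43  2.23  0.86  1.52]
   pour 48 1 [ 0.61  0.49  2.48  3.78  0.7  -1.71]
grasp 48 -1 [-0.87  0.76  2.43  2.23  0.86 -1.62]
   pour 48 -1 [0.61 0.49 2.48 3.78 0.7  1.44]
```

```bash
cat > plan.py <<'E'
# usage: plan.py x,y,z[,twist] ... : rows (cm, tool axes) from the present pose through world waypoints, with a reach check
from ik import *
import sys
s=ctrl.sense(); q=s["qpos"]; M=R.from_quat(s["ee_rot"]).as_matrix(); p=s["eef_pos"].copy()
V=float(sys.argv[1]); rows=[];tws=[]
for a in sys.argv[2:]:
    w=[float(v) for v in a.split(",")]; tw=w[3] if len(w)>3 else 0.
    d=np.array(w[:3])-p; n=max(1,int(np.ceil(np.linalg.norm(d)*100/V)),int(np.ceil(abs(tw)/.17)))
    for i in range(n):
        dp=np.round(M.T@(np.array(w[:3])-p)*100/(n-i),1); p=p+M@dp/100; t=round(tw/n,3); M=M@R.from_euler('y',t).as_matrix()
        q1,c=ik(p,M,q); rows.append(dp.tolist());tws.append(t)
        if c>1e-6 or (abs(q1-q)*8/np.array([1.89,1.89,2.39,3.01,3.01,3.01])).max()>.7: print("row",len(rows),"cost",round(c,5),"dq",(q1-q).round(2))
        q=q1
for i in range(0,len(rows),10): print(json.dumps(rows[i:i+10]),tws[i:i+10] if any(tws) else len(rows[i:i+10]))
print("end q",q.round(2),p.round(3))
E
python3 plan.py 6 .4,-.2,.35 .93,.38,.36
```

```text
row 1 cost 0.0 dq [ 0.68  0.08 -0.02 -0.24 -0.08  0.74]
row 2 cost 0.0 dq [ 0.35  0.11 -0.03 -0.12 -0.02  0.4 ]
row 3 cost 0.0 dq [ 0.19  0.12 -0.05 -0.06 -0.02  0.22]
row 17 cost 0.0 dq [ 0.03  0.11 -0.22 -0.    0.11 -0.01]
row 18 cost 0.0 dq [ 0.02  0.15 -0.3  -0.01  0.15 -0.03]
row 19 cost 0.00269 dq [ 0.02  0.09 -0.18 -0.01  0.03 -0.01]
row 20 cost 0.01811 dq [ 0.02  0.01  0.    0.   -0.1   0.02]
[[1.4, 0.4, 5.7], [1.4, 0.4, 5.6], [1.4, 0.4, 5.7], [1.4, 0.3, 5.6], [1.4, 0.4, 5.7], [1.5, 0.3, 5.6], [-2.9, -1.1, 4.7], [-2.9, -1.1, 4.7], [-2.9, -1.1, 4.7], [-2.9, -1.1, 4.7]] 10
[[-2.9, -1.1, 4.7], [-2.9, -1.1, 4.7], [-2.9, -1.1, 4.7], [-2.9, -1.1, 4.7], [-2.9, -1.1, 4.7], [-2.9, -1.0, 4.7], [-2.9, -1.1, 4.7], [-2.9, -1.0, 4.7], [-2.8, -1.1, 4.6], [-2.9, -1.0, 4.7]] 10
end q [ 0.49  1.04  0.23 -0.35  1.77  1.7 ] [0.93 0.38 0.36]
```

Call:
drive_tool([
  [0.4, 0.1, 1.4],
  [0.5, 0.1, 1.8],
  [0.6, 0.2, 2.5],
  [1.4, 0.4, 5.7],
  [1.4, 0.4, 5.7],
  [1.4, 0.4, 5.7],
  [1.4, 0.4, 5.7],
  [-2.9, -1.1, 4.7],
  [-2.9, -1.1, 4.7],
  [-2.9, -1.1, 4.7],
], gripper=[1, 1, 1, 1, 1, 1, 1, 1, 1, 1], twist=[0, 0, 0, 0, 0, 0, 0, 0, 0, 0])

```text
t: 5.85
eef_pos: [0.3182, -0.1075, 0.3488]
ee_rot: [0.616, -0.346, 0.517, -0.483]
ft_force: [1.5, -2.3, 1.2]
opening: 0.0855
```

Call:
drive_tool([
  [-2.9, -1.1, 4.7],
  [-2.9, -1.1, 4.7],
  [-2.9, -1.1, 4.7],
  [-2.9, -1.1, 4.7],
  [-2.9, -1.1, 4.7],
  [-2.9, -1.1, 4.7],
  [-2.9, -1.1, 4.7],
  [-2.9, -1.1, 4.7],
  [-2.9, -1.1, 4.7],
  [-2.9, -1.1, 4.7],
], gripper=[1, 1, 1, 1, 1, 1, 1, 1, 1, 1], twist=[0, 0, 0, 0, 0, 0, 0, 0, 0, 0])

```text
t: 7.1
eef_pos: [0.7009, 0.306, 0.3641]
ee_rot: [0.616, -0.347, 0.516, -0.483]
ft_force: [1.4, -0.3, 0.2]
opening: 0.0851
```

```bash
python3 s.py
```

```text
t 7.1 q [ 0.521  0.629  1.009 -0.294  1.59   1.859] p [0.7009 0.306  0.3641] r 0.765 open 0.0851 F [ 1.4 -0.3  0.2]
lean 17.55 az -76.2 x [ 0.226 -0.926  0.302] y [ 0.072 -0.293 -0.953] z [0.971 0.237 0.   ]
```

Call:
drive_tool([
  [-0.9, -0.3, 5.9],
  [-0.9, -0.3, 5.9],
  [-0.9, -0.3, 5.9],
  [-0.9, -0.3, 5.9],
  [-0.9, -0.3, 5.9],
  [-0.9, -0.3, 5.9],
  [-0.9, -0.3, 5.9],
  [-0.9, -0.3, 5.9],
  [-0.9, -0.3, 5.9],
  [-0.9, -0.3, 5.9],
], gripper=[1, 1, 1, 1, 1, 1, 1, 1, 1, 1], twist=[0, 0, 0, 0, 0, 0, 0, 0, 0, 0])

```text
t: 8.35
eef_pos: [0.9744, 0.401, 0.3032]
ee_rot: [-0.538, 0.284, -0.549, 0.573]
ft_force: [0.4, -0.2, 0.3]
opening: 0.0855
```

```bash
python3 s.py
```

```text
t 8.35 q [ 0.477  1.093  0.235 -0.316  1.598  1.721] p [0.9744 0.401  0.3032] r 1.054 open 0.0855 F [ 0.4 -0.2  0.3]
lean 21.78 az -29.5 x [ 0.235 -0.935  0.266] y [ 0.323 -0.183 -0.929] z [0.917 0.304 0.259]
```

Call:
drive_tool([
  [-0.9, 1.4, 5.8],
  [-0.9, 1.5, 5.8],
  [-0.9, 1.7, 5.7],
  [-0.9, 1.9, 5.7],
  [-0.9, 2.1, 5.6],
  [-0.9, 2.3, 5.5],
  [-0.9, 2.5, 5.5],
  [-0.9, 2.7, 5.4],
  [-0.9, 2.9, 5.3],
  [-0.9, 3.1, 5.2],
], gripper=[1, 1, 1, 1, 1, 1, 1, 1, 1, 1], twist=[0, 0, 0, 0, 0, 0, 0, 0, 0, 0])

```text
t: 9.6
eef_pos: [1.1608, 0.4579, 0.2195]
ee_rot: [-0.399, 0.181, -0.578, 0.688]
ft_force: [-0.3, -0.6, 1.1]
opening: 0.0854
```

```bash
python3 s.py
```

```text
t 9.6 q [ 0.434  1.244  0.235 -0.312  1.019  1.728] p [1.1608 0.4579 0.2195] r 1.248 open 0.0854 F [-0.3 -0.6  1.1]
lean 40.62 az 1.2 x [ 0.266 -0.94   0.212] y [ 0.651  0.013 -0.759] z [0.711 0.34  0.616]
```

Call:
drive_tool([
  [-0.7, 3.6, 4.7],
  [-0.7, 3.7, 4.6],
  [-0.7, 3.8, 4.5],
], gripper=[1, 1, 1], twist=[0, 0, 0])

```text
t: 9.98
eef_pos: [1.2032, 0.4695, 0.2019]
ee_rot: [-0.357, 0.151, -0.581, 0.715]
ft_force: [-0.4, -0.0, 0.2]
opening: 0.0854
```

```bash
python3 s.py
cat > al.py <<'E'
from h import *
s=ctrl.sense(); M=R.from_quat(s["ee_rot"]).as_matrix()
f=lambda t:(M@R.from_euler('y',t).as_matrix())[2,0]
from scipy.optimize import brentq
t0=np.arctan2(M[2,0],M[2,2]) 
for t in (t0,t0+np.pi,t0-np.pi):
    X=M@R.from_euler('y',t).as_matrix()[:,0]; print("twist",round(t,3),"-> x",X.round(3),"axis az",np.degrees(np.arctan2(X[1],X[0])).round(1))
E
python3 al.py
```

```text
t 9.97 q [ 0.419  1.289  0.235 -0.312  0.855  1.728] p [1.2032 0.4695 0.2019] r 1.292 open 0.0854 F [-0.4 -0.   0.2]
lean 46.62 az 5.4 x [ 0.279 -0.939  0.199] y [ 0.724  0.069 -0.687] z [0.632 0.336 0.699]
twist 0.278 -> x [ 0.095 -0.995  0.   ] axis az -84.6
twist 3.419 -> x [-0.095  0.995  0.   ] axis az 95.4
twist -2.864 -> x [-0.095  0.995  0.   ] axis az 95.4
```

```bash
python3 plan.py 5.8 1.05,-.15,.3,.278 .8,-.28,.32 .46,-.24,.26 .4626,-.2397,.1234
```

```text
row 1 cost 0.0 dq [-0.04 -0.13  0.28 -0.01 -0.15  0.03]
[[4.7, -1.8, -2.0], [4.7, -1.8, -1.9], [4.7, -1.8, -1.7], [4.8, -1.9, -1.6], [4.8, -1.8, -1.5], [4.9, -1.9, -1.4], [4.9, -1.8, -1.3], [4.9, -1.9, -1.2], [4.9, -1.8, -1.1], [5.0, -1.9, -1.0]] [0.023, 0.023, 0.023, 0.023, 0.023, 0.023, 0.023, 0.023, 0.023, 0.023]
[[5.0, -1.8, -0.9], [4.9, -1.9, -0.7], [2.1, -4.1, -3.3], [2.1, -4.1, -3.3], [2.1, -4.1, -3.3], [2.1, -4.0, -3.3], [2.2, -4.1, -3.3], [-1.2, -3.4, -4.6], [-1.2, -3.4, -4.6], [-1.2, -3.3, -4.5]] [0.023, 0.023, 0.0, 0.0, 0.0, 0.0, 0.0, 0.0, 0.0, 0.0]
[[-1.2, -3.4, -4.6], [-1.2, -3.3, -4.5], [-1.3, -3.4, -4.6], [0.0, 3.2, -3.2], [0.0, 3.2, -3.3], [0.0, 3.2, -3.2]] [0.0, 0.0, 0.0, 0.0, 0.0, 0.0]
end q [-1.08  0.51  2.49  1.85  0.77 -1.39] [ 0.463 -0.24   0.124]
```

Call:
drive_tool([
  [2.3, -0.9, -1.0],
  [2.4, -0.9, -1.0],
  [4.7, -1.8, -1.9],
  [4.7, -1.8, -1.7],
  [4.8, -1.9, -1.6],
  [4.8, -1.8, -1.5],
  [4.9, -1.9, -1.4],
  [4.9, -1.8, -1.3],
  [4.9, -1.9, -1.2],
  [4.9, -1.8, -1.1],
], gripper=[1, 1, 1, 1, 1, 1, 1, 1, 1, 1], twist=[0.02, 0.02, 0.03, 0.03, 0.03, 0.03, 0.03, 0.03, 0.03, 0.028])

```text
t: 11.22
eef_pos: [1.0777, 0.0045, 0.2659]
ee_rot: [-0.272, 0.249, -0.626, 0.687]
ft_force: [-0.2, -0.3, 0.1]
opening: 0.0856
```

```bash
python3 s.py;python3 al.py|head -1; python3 plan.py 5.8  .8,-.28,.32 .46,-.24,.26 .4626,-.2397,.1234
```

```text
t 11.22 q [-0.067  0.746  1.269  0.361  0.337  1.118] p [1.0777 0.0045 0.2659] r 1.078 open 0.0856 F [-0.2 -0.3  0.1]
lean 46.73 az 5.4 x [ 0.094 -0.996 -0.001] y [ 0.725  0.069 -0.685] z [0.683 0.063 0.728]
twist -0.001 -> x [ 0.095 -0.996  0.   ] axis az -84.6
[[3.7, -3.7, -2.4], [3.7, -3.7, -2.4], [3.7, -3.7, -2.4], [3.7, -3.7, -2.4], [3.6, -3.7, -2.4], [3.7, -3.6, -2.4], [3.6, -3.7, -2.4], [-1.2, -3.4, -4.6], [-1.2, -3.4, -4.5], [-1.2, -3.4, -4.6]] 10
[[-1.2, -3.3, -4.5], [-1.2, -3.4, -4.6], [-1.1, -3.3, -4.5], [-0.0, 3.2, -3.3], [-0.0, 3.2, -3.3], [-0.0, 3.1, -3.2]] 6
end q [-1.08  0.51  2.5   1.85  0.77 -1.39] [ 0.463 -0.24   0.123]
```

Call:
drive_tool([
  [3.7, -3.7, -2.4],
  [3.7, -3.7, -2.4],
  [3.7, -3.7, -2.4],
  [3.7, -3.7, -2.4],
  [3.6, -3.7, -2.4],
  [3.7, -3.6, -2.4],
  [3.6, -3.7, -2.4],
  [-1.2, -3.4, -4.6],
  [-1.2, -3.4, -4.5],
  [-1.2, -3.4, -4.6],
], gripper=[1, 1, 1, 1, 1, 1, 1, 1, 1, 1], twist=[0, 0, 0, 0, 0, 0, 0, 0, 0, 0])

```text
t: 12.48
eef_pos: [0.6284, -0.2593, 0.2912]
ee_rot: [-0.273, 0.248, -0.626, 0.687]
ft_force: [-0.9, -2.0, 0.8]
opening: 0.0855
```

Call:
drive_tool([
  [-1.2, -3.3, -4.5],
  [-1.2, -3.4, -4.6],
  [-1.1, -3.3, -4.5],
  [0, 3.2, -3.3],
  [0, 3.2, -3.3],
  [0, 3.1, -3.2],
  [0, 0, 0],
], gripper=[1, 1, 1, 1, 1, 1, 1], twist=[0, 0, 0, 0, 0, 0, 0])

```text
t: 13.35
eef_pos: [0.4617, -0.2388, 0.1206]
ee_rot: [-0.272, 0.252, -0.624, 0.688]
ft_force: [0.5, 0.3, 0.5]
opening: 0.0856
```

```bash
python3 s.py;python3 plan.py 3 .5495,-.2314,.041
python3 - <<'E'
from h import *
m=ctrl.camera_model("wrist"); im,d=ctrl.read_camera("wrist"); cv2.imwrite("pics/w1.png",im)
E
```

```text
t 13.35 q [-1.077  0.519  2.495  1.845  0.77  -1.391] p [ 0.4617 -0.2388  0.1206] r 0.52 open 0.0856 F [0.5 0.3 0.5]
lean 46.5 az 5.8 x [ 0.094 -0.996 -0.008] y [ 0.722  0.073 -0.688] z [0.686 0.059 0.725]
[[0.0, 3.0, 0.1], [0.0, 3.0, 0.1], [0.1, 2.9, 0.0], [0.0, 3.0, 0.1]] 4
end q [-0.85  0.75  2.4   2.19  0.81 -1.57] [ 0.55  -0.231  0.041]
```

View pics/w1.png

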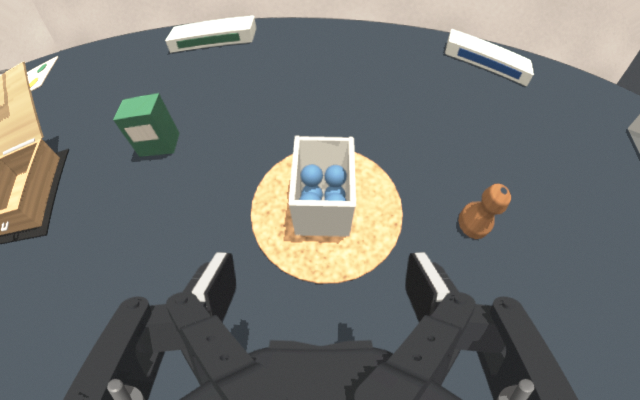

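The wrist view shows the open jaws centred on the scoop (scoop at 323,185; pads at 212,280 and 432,280). Its back wall faces the hand and the pawn at (485,210) is clear of the fingers. Going in to grip.

Call:
drive_tool([
  [0, 3, 0.1],
  [0, 3, 0.1],
  [0.1, 2.9, 0],
  [0, 3, 0.1],
  [0, 0, 0],
  [0, 0, 0],
  [0, 0, 0],
  [0, 0, 0],
  [0, 0, 0],
  [0, 0, 0],
], gripper=[1, 1, 1, 1, 1, -1, -1, -1, -1, -1], twist=[0, 0, 0, 0, 0, 0, 0, 0, 0, 0])

```text
t: 14.65
eef_pos: [0.5503, -0.2319, 0.047]
ee_rot: [-0.272, 0.248, -0.626, 0.688]
ft_force: [-9.6, 0.4, 17.7]
opening: 0.0524
```

```bash
python3 s.py
```

```text
t 14.65 q [-0.854  0.736  2.403  2.192  0.816 -1.568] p [ 0.5503 -0.2319  0.047 ] r 0.597 open 0.0524 F [-9.6  0.4 17.7]
lean 46.83 az 5.3 x [ 0.093 -0.996  0.   ] y [ 0.726  0.068 -0.684] z [0.681 0.064 0.729]
```

Call:
drive_tool([
  [0, -0.7, 0.7],
  [0, -1.4, 1.5],
  [0, -2.7, 2.9],
  [0, -2.7, 2.9],
  [0, -2.7, 2.9],
  [0, 0, 0],
], gripper=[-1, -1, -1, -1, -1, -1], twist=[0, 0, 0, 0, 0, 0])

```text
t: 15.4
eef_pos: [0.5512, -0.2326, 0.1979]
ee_rot: [-0.273, 0.246, -0.627, 0.687]
ft_force: [-0.1, 0.2, -2.8]
opening: 0.0521
```

```bash
python3 s.py
cat > w.py <<'E'
from h import *
import sys
im,d=ctrl.read_camera("wrist"); cv2.imwrite(sys.argv[1],im)
E
python3 - <<'E'
from h import *
im1,P=cloud("top"); s=ctrl.sense(); p=s["eef_pos"]
hsv=cv2.cvtColor(im1,cv2.COLOR_BGR2HSV)
z=P[...,2]; k=(np.hypot(P[...,0]-p[0],P[...,1]-p[1])<.07)&(P[...,2]>p[2]+.0)&(hsv[...,1]<60)&(hsv[...,2]>120)
q=P[k];print(k.sum(),np.percentile(q,[2,50,98],axis=0).round(3))
im,_=ctrl.read_camera("wrist"); im2,_=ctrl.read_camera("side"); 
cv2.imwrite("pics/w2.png",np.hstack([cv2.resize(im[60:380,170:490],(390,390)),cv2.resize(im2[170:310,250:390],(390,390))]))
E
```

```text
t 15.4 q [-0.852  0.345  2.338  1.709  0.638 -0.932] p [ 0.5512 -0.2326  0.1979] r 0.598 open 0.0521 F [-0.1  0.2 -2.8]
lean 46.86 az 5.1 x [ 0.094 -0.996  0.005] y [ 0.727  0.065 -0.684] z [0.68  0.068 0.73 ]
493 [[ 0.512 -0.267  0.197]
 [ 0.55  -0.239  0.216]
 [ 0.583 -0.202  0.244]]
```

View pics/w2.png

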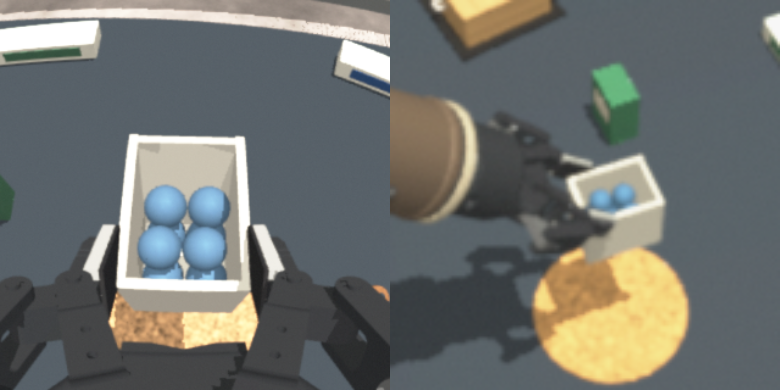

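```bash
cat > rim.py <<'E'
from h import *
def run():
  s=ctrl.sense(); p=s["eef_pos"]; C=p[:2]+[-.003,0]; th=np.radians(5.2); Mx=np.array([[np.cos(th),np.sin(th)],[-np.sin(th),np.cos(th)]])
  for n in("top","side"):
    im,P=cloud(n); hsv=cv2.cvtColor(im,cv2.COLOR_BGR2HSV)
    L=(P[...,:2]-C)@Mx.T; k=(np.abs(L[...,0])<.06)&(np.abs(L[...,1])<.03)&(hsv[...,1]<70)&(hsv[...,2]>130)&(P[...,2]>p[2]-.01)
    print(n,k.sum(),"rim z-tcp per x:",[(x,(np.percentile(P[k&(abs(L[...,0]-x/1e3)<.004)][:,2],90)-p[2]).round(3) if (k&(abs(L[...,0]-x/1e3)<.004)).sum()>3 else None) for x in range(-44,46,8)])
    for lo in(-.01,.005,.015): q=L[k&(P[...,2]>p[2]+lo)]*1e3; print("  ",lo,len(q),np.percentile(q,[1,99],axis=0).round(1).tolist())
run()
E
python3 rim.py
```

```text
top 532 rim z-tcp per x: [(-44, None), (-36, np.float64(0.034)), (-28, np.float64(0.044)), (-20, np.float64(0.037)), (-12, np.float64(0.03)), (-4, np.float64(0.02)), (4, np.float64(0.021)), (12, np.float64(0.02)), (20, np.float64(0.021)), (28, np.float64(0.019)), (36, np.float64(0.021)), (44, None)]
   -0.01 532 [[-36.2, -29.4], [35.7, 29.0]]
   0.005 356 [[-36.2, -29.6], [36.0, 29.3]]
   0.015 264 [[-36.2, -29.7], [35.9, 29.4]]
side 504 rim z-tcp per x: [(-44, np.float64(0.06)), (-36, np.float64(0.036)), (-28, np.float64(0.044)), (-20, np.float64(0.034)), (-12, np.float64(0.027)), (-4, np.float64(0.02)), (4, np.float64(0.019)), (12, np.float64(0.02)), (20, np.float64(0.021)), (28, np.float64(0.019)), (36, np.float64(0.022)), (44, None)]
   -0.01 504 [[-35.3, -29.1], [35.5, 27.4]]
   0.005 313 [[-40.3, -29.3], [35.6, 28.0]]
   0.015 196 [[-42.2, -29.6], [35.7, 28.4]]
```

```bash
python3 - <<'E'
from h import *
s=ctrl.sense(); M0=R.from_quat(s["ee_rot"]).as_matrix()
az=np.radians(5.2); S0=R.from_euler('z',az).as_matrix()   # scoop frame
b=np.radians(16.2); B=R.from_euler('z',b).as_matrix()
corn=np.array([[x,y,z] for x in(-36,36) for y in(-27,27) for z in(0,65)])-[3,0,44.5]
lip=np.array([[36,y,65] for y in(-23,0,23)])-[3,0,44.5]
for th in list(range(0,100,30))+list(range(100,186,10)):
    D=M0@R.from_euler('y',np.radians(th)).as_matrix()@M0.T; S=D@S0
    g=S.T@[0,0,-1]; w=lambda v:(B.T@S@v.T).T.round(0).astype(int)
    print(th,"g",g.round(2),"ramp",round(float(g@[np.sin(.262),0,np.cos(.262)]),2),"lip(box axes)",w(lip).tolist(),"minz",w(corn)[:,2].min(),"max x",w(corn)[:,0].max(),"y",w(corn)[:,1].min(),w(corn)[:,1].max())
E
python3 plan.py 5.5 .5512,-.2326,.24 .535,0,.24 .525,.23,.24
```

```text
0 g [-0.  0. -1.] ramp -0.97 lip(box axes) [[28, -29, 21], [32, -6, 21], [37, 16, 21]] minz -45 max x 38 y -33 34
30 g [ 0.07 -0.36 -0.93] ramp -0.88 lip(box axes) [[14, -42, 8], [25, -24, 17], [37, -6, 25]] minz -53 max x 48 y -45 57
60 g [ 0.25 -0.63 -0.74] ramp -0.65 lip(box axes) [[-2, -44, -8], [14, -36, 7], [29, -27, 21]] minz -58 max x 56 y -46 64
90 g [ 0.5  -0.72 -0.47] ramp -0.33 lip(box axes) [[-16, -35, -24], [0, -38, -7], [16, -41, 10]] minz -57 max x 59 y -42 61
100 g [ 0.59 -0.71 -0.38] ramp -0.21 lip(box axes) [[-19, -30, -28], [-4, -37, -12], [10, -44, 5]] minz -56 max x 59 y -45 64
110 g [ 0.67 -0.68 -0.29] ramp -0.11 lip(box axes) [[-21, -24, -32], [-8, -34, -16], [5, -45, -1]] minz -54 max x 58 y -47 64
120 g [ 0.75 -0.63 -0.21] ramp -0.01 lip(box axes) [[-23, -17, -35], [-12, -31, -21], [0, -45, -6]] minz -51 max x 57 y -47 62
130 g [ 0.82 -0.55 -0.13] ramp 0.08 lip(box axes) [[-24, -10, -37], [-15, -26, -24], [-5, -43, -12]] minz -48 max x 55 y -46 59
140 g [ 0.88 -0.46 -0.07] ramp 0.16 lip(box axes) [[-24, -2, -38], [-17, -21, -28], [-10, -40, -17]] minz -45 ma
[... 368 characters left out ...]
 minz -37 max x 47 y -33 33
180 g [1.   0.01 0.06] ramp 0.31 lip(box axes) [[-14, 26, -34], [-18, 4, -34], [-23, -19, -34]] minz -34 max x 50 y -35 31
row 6 cost 0.0 dq [ 0.17 -0.02  0.02  0.3  -0.06 -0.16]
row 7 cost 0.0 dq [ 0.18 -0.    0.    0.39 -0.05 -0.24]
row 8 cost 0.0 dq [ 0.18  0.01 -0.01  0.45 -0.01 -0.31]
row 9 cost 0.0 dq [ 0.17  0.02 -0.02  0.42  0.02 -0.28]
row 10 cost 0.0 dq [ 0.16  0.02 -0.04  0.34  0.04 -0.21]
[[0.2, -3.2, 3.5], [-4.7, 0.1, 0.1], [-4.7, 0.1, 0.1], [-4.7, 0.1, 0.0], [-4.6, 0.1, 0.1], [-4.7, 0.1, 0.0], [-4.6, 0.2, 0.2], [-4.6, 0.2, 0.2], [-4.6, 0.2, 0.1], [-4.6, 0.1, 0.2]] 10
[[-4.5, 0.2, 0.1]] 1
end q [ 0.6   0.18  2.41  4.24  0.41 -2.27] [0.525 0.23  0.24 ]
```

```bash
python3 plan.py 3.2 .535,0,.2 .524,.241,.2 .524,.241,.15
```

```text
[[-2.9, 0.0, 0.1], [-2.9, 0.0, 0.1], [-2.9, 0.0, 0.1], [-2.9, 0.0, 0.1], [-2.9, 0.0, 0.1], [-2.9, 0.0, 0.1], [-2.9, 0.0, 0.2], [-2.8, 0.0, 0.1], [-3.0, 0.1, 0.1], [-3.0, 0.1, 0.1]] 10
[[-3.0, 0.1, 0.1], [-3.0, 0.1, 0.1], [-3.0, 0.1, 0.1], [-3.0, 0.1, 0.1], [-3.1, 0.2, 0.1], [-3.0, 0.1, 0.1], [-0.0, 1.7, -1.8], [-0.0, 1.8, -1.8]] 8
end q [ 0.63  0.43  2.48  3.83  0.62 -1.77] [0.525 0.241 0.15 ]
```

Call:
drive_tool([
  [-1.5, 0, 0],
  [-2.9, 0, 0.1],
  [-2.9, 0, 0.1],
  [-2.9, 0, 0.1],
  [-2.9, 0, 0.1],
  [-2.9, 0, 0.1],
  [-2.9, 0, 0.1],
  [-2.8, 0, 0.1],
  [-2.9, 0, 0.1],
  [-2.9, 0, 0.1],
], gripper=[-1, -1, -1, -1, -1, -1, -1, -1, -1, -1], twist=[0, 0, 0, 0, 0, 0, 0, 0, 0, 0])

```text
t: 16.9
eef_pos: [0.53, 0.0435, 0.1993]
ee_rot: [-0.274, 0.25, -0.625, 0.687]
ft_force: [1.2, -0.8, -2.3]
opening: 0.0525
```

Call:
drive_tool([
  [-3, 0.1, 0.1],
  [-3, 0.1, 0.1],
  [-3, 0.1, 0.1],
  [-3, 0.1, 0.1],
  [-3, 0.1, 0.1],
  [-3, 0.1, 0.1],
  [-1.4, 0, 0],
  [0, 1.2, -1.3],
  [0, 0.6, -0.6],
  [0, 0, 0],
], gripper=[-1, -1, -1, -1, -1, -1, -1, -1, -1, -1], twist=[0, 0, 0, 0, 0, 0, 0, 0, 0, 0])

```text
t: 18.15
eef_pos: [0.5202, 0.2362, 0.1729]
ee_rot: [-0.275, 0.249, -0.625, 0.687]
ft_force: [0.3, -0.1, -3.4]
opening: 0.0524
```

```bash
python3 s.py; python3 plan.py 3.2 .524,.241,.15
```

```text
t 18.15 q [ 0.629  0.359  2.471  3.912  0.561 -1.872] p [0.5202 0.2362 0.1729] r 0.571 open 0.0524 F [ 0.3 -0.1 -3.4]
lean 46.46 az 5.3 x [ 0.094 -0.996  0.002] y [ 0.722  0.067 -0.689] z [0.686 0.066 0.725]
[[-0.5, 1.9, -1.4]] 1
end q [ 0.64  0.43  2.47  3.84  0.62 -1.78] [0.524 0.241 0.15 ]
```

Call:
drive_tool([
  [-0.2, 1.6, -1.4],
  [-0.2, 1.6, -1.4],
  [0, 0, 0],
  [0, 0, 0],
  [0, 0, 0],
  [0, 0, 0],
  [0, 0, 0],
  [0, 0, 0],
  [0, 0, 0],
  [0, 0, 0],
], gripper=[-1, -1, -1, -1, -1, -1, -1, -1, -1, -1], twist=[0, 0.05, 0.1, 0.15, 0.15, 0.15, 0.15, 0.15, 0.15, 0.15])

```text
t: 19.4
eef_pos: [0.5248, 0.2408, 0.1325]
ee_rot: [-0.129, -0.594, 0.67, -0.425]
ft_force: [0.2, 0.3, -2.8]
opening: 0.0526
```

```bash
python3 s.py; python3 plan.py 1 .525,.24,.115,.9
```

```text
t 19.4 q [ 0.633  0.485  2.488  3.784  0.673 -0.506] p [0.5248 0.2408 0.1325] r 0.577 open 0.0526 F [ 0.2  0.3 -2.8]
lean 46.64 az 5.4 x [-0.605 -0.417 -0.679] y [ 0.724  0.068 -0.687] z [ 0.332 -0.907  0.261]
[[0.2, 0.2, -0.1], [0.2, 0.2, -0.0], [0.2, 0.2, 0.0], [0.2, 0.2, 0.0], [0.2, 0.2, 0.1], [0.2, 0.2, 0.1]] [0.15, 0.15, 0.15, 0.15, 0.15, 0.15]
end q [0.63 0.54 2.5  3.74 0.72 0.45] [0.525 0.24  0.115]
```

Call:
drive_tool([
  [0.2, 0.2, 0],
  [0.2, 0.2, 0],
  [0.2, 0.2, 0],
  [0.1, 0.1, 0],
  [0, 0, 0],
  [0, 0, 0],
  [0, 0, 0],
  [0, 0, 0],
  [0, 0, 0],
  [0, 0, 0],
], gripper=[-1, -1, -1, -1, -1, -1, -1, -1, -1, -1], twist=[0.14, 0.14, 0.14, 0.14, 0.12, 0.08, 0.06, 0.06, 0.06, 0.06])

```text
t: 20.65
eef_pos: [0.5254, 0.2395, 0.1227]
ee_rot: [0.434, 0.725, -0.527, 0.09]
ft_force: [0.3, -0.4, -2.8]
opening: 0.0523
```

```bash
python3 s.py; python3 plan.py 1 .525,.242,.108,.2; python3 al.py
```

```text
t 20.65 q [0.629 0.515 2.494 3.753 0.702 0.525] p [0.5254 0.2395 0.1227] r 0.577 open 0.0523 F [ 0.3 -0.4 -2.8]
lean 46.64 az 5.3 x [-0.607  0.535 -0.587] y [ 0.724  0.068 -0.687] z [-0.328 -0.842 -0.429]
[[0.5, 0.5, 0.2], [0.5, 0.5, 0.3]] [0.1, 0.1]
end q [0.64 0.56 2.5  3.73 0.74 0.77] [0.525 0.242 0.108]
twist -2.201 -> x [ 0.093 -0.996 -0.   ] axis az -84.7
twist 0.94 -> x [-0.093  0.996 -0.   ] axis az 95.3
twist -5.343 -> x [-0.093  0.996  0.   ] axis az 95.3
```

Call:
drive_tool([
  [0.2, 0.2, 0.1],
  [0.2, 0.2, 0.1],
  [0.2, 0.2, 0.1],
  [0.2, 0.2, 0.1],
  [0, 0, 0],
  [0, 0, 0],
  [0, 0, 0],
  [0, 0, 0],
  [0, 0, 0],
  [0, 0, 0],
], gripper=[-1, -1, -1, -1, -1, -1, -1, -1, -1, -1], twist=[0.05, 0.05, 0.05, 0.05, 0.05, 0.05, 0.05, 0.05, 0.05, 0.05])

```text
t: 21.9
eef_pos: [0.5251, 0.2416, 0.111]
ee_rot: [0.551, 0.725, -0.403, -0.092]
ft_force: [-0.7, 1.1, -1.9]
opening: 0.052
```

Call:
drive_tool([
  [0, 0, 0],
  [0, 0, 0],
  [0, 0, 0],
  [0, 0, 0],
  [0, 0, 0],
  [0, 0, 0],
  [0, 0, 0],
  [0, 0, 0],
  [0, 0, 0],
  [0, 0, 0],
], gripper=[-1, -1, -1, -1, -1, -1, -1, -1, -1, -1], twist=[0.08, 0.08, 0.08, 0.08, 0.08, 0.05, 0, 0, 0, 0])

```text
t: 23.15
eef_pos: [0.5251, 0.2421, 0.1112]
ee_rot: [0.626, 0.687, -0.27, -0.251]
ft_force: [-0.4, -0.2, -1.2]
opening: 0.0523
```

```bash
python3 s.py
python3 - <<'E'
from h import *
a,_=ctrl.read_camera("wrist"); b,_=ctrl.read_camera("side")
cv2.imwrite("pics/w3.png",np.hstack([cv2.resize(a[60:380,170:490],(390,390)),cv2.resize(b[90:220,230:360],(390,390))]))
E
```

```text
t 23.15 q [0.635 0.551 2.497 3.733 0.736 1.508] p [0.5251 0.2421 0.1112] r 0.578 open 0.0523 F [-0.4 -0.2 -1.2]
lean 46.68 az 5.4 x [-0.089  0.996  0.006] y [ 0.724  0.069 -0.686] z [-0.684 -0.056 -0.727]
```

View pics/w3.png

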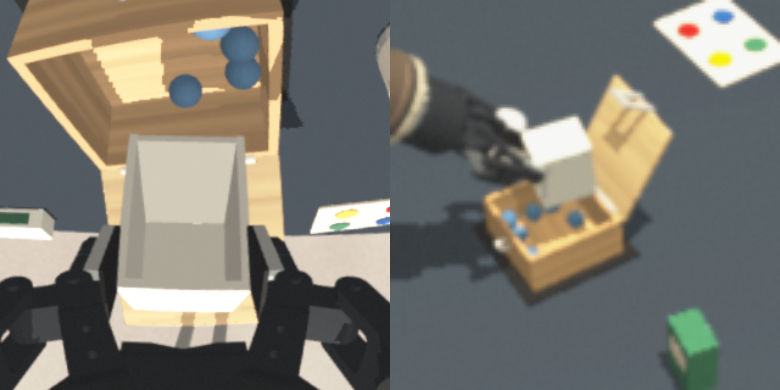

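The scoop is empty (left view: bare interior at 185,200), and marbles lie in the box. I count about seven across the two views, so I'll make a proper count once the scoop is out of the way. Rising and turning back.

Call:
drive_tool([
  [0, -2, -2.2],
  [0, -2, -2.2],
  [0, 0, 0],
  [0, 0, 0],
  [0, 0, 0],
  [0, 0, 0],
  [0, 0, 0],
  [0, 0, 0],
  [0, 0, 0],
  [0, 0, 0],
], gripper=[-1, -1, -1, -1, -1, -1, -1, -1, -1, -1], twist=[0, 0, -0.17, -0.17, -0.17, -0.17, -0.17, -0.17, -0.17, -0.17])

```text
t: 24.5
eef_pos: [0.5261, 0.2417, 0.1706]
ee_rot: [0.315, 0.691, -0.605, 0.238]
ft_force: [-0.3, -0.0, -1.4]
opening: 0.0525
```

Call:
drive_tool([
  [0, 0, 0],
  [0, 0, 0],
  [0, 0, 0],
  [0, 0, 0],
  [0, 0, 0],
  [0, 0, 0],
  [0, 0, 0],
  [0, 0, 0],
  [0, 0, 0],
  [0, 0, 0],
], gripper=[-1, -1, -1, -1, -1, -1, -1, -1, -1, -1], twist=[-0.17, -0.17, -0.17, -0.17, -0.17, -0.17, -0.17, -0.17, -0.17, -0.17])

```text
t: 25.75
eef_pos: [0.5261, 0.2417, 0.1706]
ee_rot: [-0.246, 0.277, -0.636, 0.676]
ft_force: [0.4, 0.6, -1.5]
opening: 0.0526
```

```bash
python3 s.py;python3 al.py; python3 plan.py 4.5 .535,0,.2 .5475,-.2367,.16 .5475,-.2367,.065
```

```text
t 25.75 q [ 0.632  0.374  2.459  3.908  0.566 -1.78 ] p [0.5261 0.2417 0.1706] r 0.579 open 0.0526 F [ 0.4  0.6 -1.5]
lean 46.67 az 5.4 x [ 0.037 -0.997 -0.062] y [ 0.724  0.069 -0.686] z [ 0.689 -0.02   0.725]
twist -0.085 -> x [ 0.095 -0.996 -0.   ] axis az -84.6
twist 3.057 -> x [-0.095  0.996  0.   ] axis az 95.4
twist -3.226 -> x [-0.095  0.996  0.   ] axis az 95.4
[[4.0, -0.5, 0.5], [4.0, -0.5, 0.5], [4.0, -0.5, 0.6], [4.0, -0.5, 0.5], [4.0, -0.5, 0.6], [4.0, -0.5, 0.5], [4.0, 0.3, -0.3], [4.0, 0.3, -0.3], [4.0, 0.3, -0.2], [4.0, 0.4, -0.3]] 10
[[3.9, 0.3, -0.2], [4.0, 0.4, -0.3], [0.2, 2.2, -2.3], [0.2, 2.2, -2.3], [0.1, 2.1, -2.2]] 5
end q [-0.87  0.68  2.4   2.13  0.78 -1.42] [ 0.548 -0.236  0.065]
```

Call:
drive_tool([
  [0, -0.9, 1.0],
], gripper=[-1], twist=[-0.085])

```text
t: 25.88
eef_pos: [0.526, 0.2406, 0.1831]
ee_rot: [-0.274, 0.249, -0.625, 0.687]
ft_force: [-0.3, 0.2, -1.8]
opening: 0.0524
```

```bash
python3 al.py|head -1; python3 plan.py 4.5 .535,0,.2 .5475,-.2367,.16 .5475,-.2367,.065
python3 - <<'E'
from h import *
b,_=ctrl.read_camera("side");c,_=ctrl.read_camera("top")
np.save("s1.npy",b)
cv2.imwrite("pics/c4.png",np.hstack([cv2.resize(c[195:265,195:275],(448,392),interpolation=2),cv2.resize(b[130:200,245:315],(392,392),interpolation=2)]))
E
```

```text
twist 0.0 -> x [ 0.094 -0.996  0.   ] axis az -84.6
[[4.0, -0.4, 0.0], [4.0, -0.3, 0.1], [4.0, -0.4, 0.0], [4.0, -0.3, 0.1], [4.0, -0.4, 0.0], [4.0, -0.3, 0.1], [4.0, 0.3, -0.6], [3.9, 0.3, -0.6], [4.0, 0.3, -0.6], [3.9, 0.4, -0.6]] 10
[[4.0, 0.3, -0.6], [3.9, 0.4, -0.6], [0.0, 2.2, -2.3], [0.0, 2.2, -2.3], [0.0, 2.1, -2.3]] 5
end q [-0.87  0.68  2.4   2.13  0.78 -1.5 ] [ 0.547 -0.237  0.065]
```

View pics/c4.png

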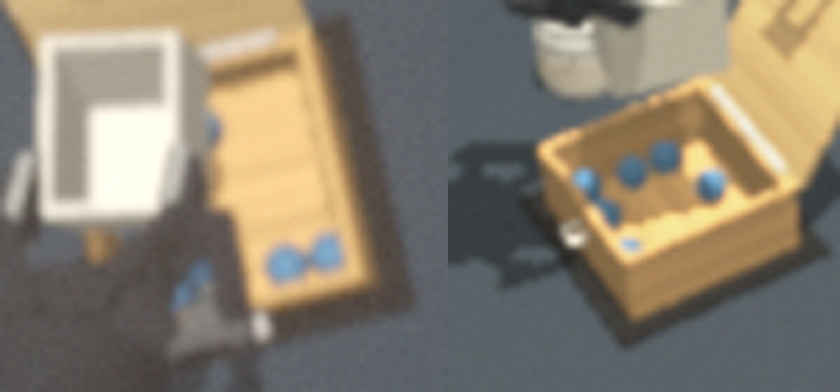

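The scoop is empty (top view, 125,150). The side view shows six marbles, with others hidden by the near walls; I'll recount from above. Carrying the scoop to the mat.

Call:
drive_tool([
  [4.0, -0.4, 0.0],
  [4.0, -0.3, 0.1],
  [4.0, -0.4, 0.0],
  [4.0, -0.3, 0.1],
  [4.0, -0.4, 0.0],
  [4.0, -0.3, 0.1],
  [4.0, 0.3, -0.6],
  [3.9, 0.3, -0.6],
  [4.0, 0.3, -0.6],
  [3.9, 0.4, -0.6],
], gripper=[-1, -1, -1, -1, -1, -1, -1, -1, -1, -1], twist=[0, 0, 0, 0, 0, 0, 0, 0, 0, 0])

```text
t: 27.22
eef_pos: [0.5422, -0.1582, 0.172]
ee_rot: [-0.27, 0.252, -0.626, 0.687]
ft_force: [0.7, -0.2, -1.2]
opening: 0.0524
```

Call:
drive_tool([
  [4.0, 0.3, -0.6],
  [3.9, 0.4, -0.6],
  [0.0, 2.2, -2.3],
  [0.0, 2.2, -2.3],
  [0.0, 1.5, -1.6],
  [0, 0, 0],
], gripper=[-1, -1, -1, -1, -1, -1], twist=[0, 0, 0, 0, 0, 0])

```text
t: 27.98
eef_pos: [0.5463, -0.2346, 0.0713]
ee_rot: [-0.27, 0.253, -0.625, 0.687]
ft_force: [0.2, 0.4, -1.5]
opening: 0.0517
```

```bash
python3 s.py; python3 rim.py; python3 plan.py 1.5 .5475,-.2367,.05
```

```text
t 27.98 q [-0.867  0.666  2.399  2.112  0.771 -1.467] p [ 0.5463 -0.2346  0.0713] r 0.595 open 0.0517 F [ 0.2  0.4 -1.5]
lean 46.57 az 5.7 x [ 0.09  -0.996 -0.01 ] y [ 0.723  0.072 -0.687] z [0.685 0.055 0.726]
top 385 rim z-tcp per x: [(-44, None), (-36, np.float64(0.045)), (-28, np.float64(0.045)), (-20, np.float64(0.036)), (-12, np.float64(0.026)), (-4, np.float64(0.021)), (4, np.float64(0.02)), (12, np.float64(0.021)), (20, np.float64(0.021)), (28, np.float64(0.019)), (36, np.float64(0.021)), (44, None)]
   -0.01 385 [[-36.2, -28.8], [36.4, 28.8]]
   0.005 280 [[-36.3, -28.9], [36.6, 29.3]]
   0.015 207 [[-35.9, -29.0], [36.7, 29.5]]
side 393 rim z-tcp per x: [(-44, None), (-36, np.float64(0.05)), (-28, np.float64(0.044)), (-20, np.float64(0.038)), (-12, np.float64(0.031)), (-4, np.float64(0.023)), (4, np.float64(0.022)), (12, np.float64(0.022)), (20, np.float64(0.023)), (28, np.float64(0.022)), (36, np.float64(0.024)), (44, None)]
   -0.01 393 [[-35.0, -29.3], [36.3, 28.2]]
   0.005 281 [[-35.4, -29.3], [36.4, 28.8]]
   0.015 187 [[-37.0, -29.5], [36.6, 29.4]]
[[0.1, 0.8, -0.8], [0.1, 0.8, -0.9]] 2
end q [-0.87  0.73  2.4   2.16  0.8  -1.54] [ 0.547 -0.237  0.05 ]
```

Call:
drive_tool([
  [0.1, 0.8, -0.8],
  [0.1, 0.8, -0.9],
  [0, 0.1, -0.1],
  [0, 0.1, -0.1],
  [0, 0, 0],
], gripper=[-1, -1, -1, -1, -1], twist=[0, 0, 0, 0, 0])

```text
t: 28.7
eef_pos: [0.5472, -0.2375, 0.0473]
ee_rot: [-0.271, 0.25, -0.626, 0.687]
ft_force: [-0.5, 0.2, 1.3]
opening: 0.0523
```

```bash
python3 s.py
```

```text
t 28.7 q [-0.87   0.733  2.397  2.168  0.808 -1.552] p [ 0.5472 -0.2375  0.0473] r 0.597 open 0.0523 F [-0.5  0.2  1.3]
lean 46.7 az 5.4 x [ 0.091 -0.996 -0.004] y [ 0.724  0.069 -0.686] z [0.683 0.059 0.728]
```

Now on the mat (force went from -1.5 to +1.3 N). Releasing and backing out along the fingers.

Call:
drive_tool([
  [0, 0, 0],
  [0, 0, 0],
  [0, 0, 0],
  [0, 0, 0],
  [0, -1.5, 0],
  [0, -3, 0],
  [0, -4, 0],
  [0, -4, 0],
  [0, -4, 2],
  [0, -3, 4],
], gripper=[1, 1, 1, 1, 1, 1, 1, 1, 1, 1], twist=[0, 0, 0, 0, 0, 0, 0, 0, 0, 0])

```text
t: 29.95
eef_pos: [0.4447, -0.2477, 0.2241]
ee_rot: [-0.271, 0.252, -0.627, 0.686]
ft_force: [1.0, -0.9, 1.0]
opening: 0.0855
```

```bash
python3 s.py
cat > scoop.py <<'E'
from h import *
for n in("top","side"):
    im,P=cloud(n); z=P[...,2]
    near=np.hypot(P[...,0]-.545,P[...,1]+.237)<.06
    for lo,hi in((.062,.08),(.02,.08)):
        q=P[near&(z>lo)&(z<hi)]; c,s,a=cv2.minAreaRect((q[:,:2]*1000).astype(np.float32)); print(n,len(q),np.round(c,1),np.round(s,1),round(a,1),np.round(np.percentile(q[:,2],[50,95]),3))
    cv2.imwrite(f"pics/{n}5.png",im)
a=cv2.imread("pics/top5.png");b=cv2.imread("pics/side5.png")
cv2.imwrite("pics/c5.png",np.hstack([cv2.resize(a[150:270,140:280],(420,360),interpolation=2),cv2.resize(b[105:205,245:345],(360,360),interpolation=2)]))
E
python3 scoop.py
```

```text
t 29.95 q [-1.135  0.223  2.419  1.403  0.766 -0.854] p [ 0.4447 -0.2477  0.2241] r 0.509 open 0.0855 F [ 1.  -0.9  1. ]
lean 46.54 az 5.3 x [ 0.088 -0.996 -0.005] y [ 0.723  0.067 -0.688] z [0.685 0.057 0.726]
top 173 [ 543.  -237.6] [72.  54.8] 4.2 [0.067 0.069]
top 467 [ 543.1 -237.3] [72.5 54.9] 3.5 [0.055 0.069]
side 181 [ 543.6 -238.2] [73.4 56.5] 3.0 [0.067 0.07 ]
side 596 [ 543.7 -238.2] [73.1 57.1] 3.6 [0.052 0.069]
```

View pics/c5.png

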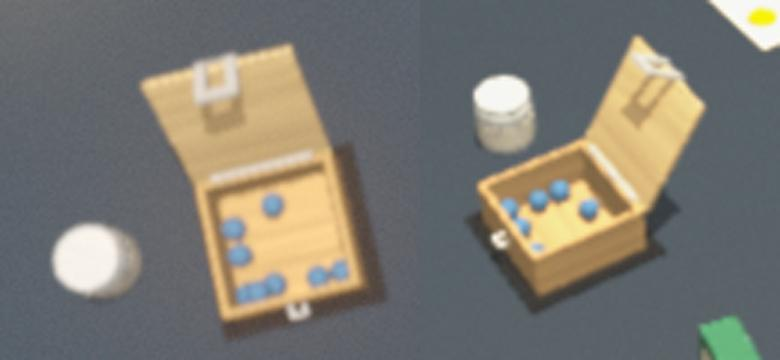

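The top view shows all eight marbles in the box: (273,205), (233,229), (240,254), (245,293), (258,293), (274,283), (318,276) and (341,270). The scoop stands upright about 1.5 mm from the mat's centre. For the lid, I'll pass the closed fingers over its front edge beside the hasp, then follow the hinge arc slowly.

```bash
cat > lid.py <<'E'
# usage: lid.py start|arc th1 th2 step : dp rows for the finger-underside path on the lid
from ik import *
import sys
C0=np.array([.5161,.2326,.0005]); B=R.from_euler('z',np.radians(16.2)).as_matrix(); e=.018; w=-.040
s=ctrl.sense(); q=s["qpos"]; M=R.from_quat(s["ee_rot"]).as_matrix(); p=s["eef_pos"].copy(); y,z=M[:,1],M[:,2]
al=np.arctan2(-y[2],np.hypot(*y[:2]))
def tcp(th,off=0.):
    box=lambda rho,n:C0+B@np.array([.06-rho*np.cos(th)+n*np.sin(th),w,.0555+rho*np.sin(th)+n*np.cos(th)])
    c=box(.122,.0065)+e*y if th>al else box(.122-e,.0065)
    return c-.014*y+(.011+off)*z
if sys.argv[1]=="start":
    a=tcp(2.2,.03); W=[np.array([.46,-.1,.34]),np.array([a[0]-.15,a[1]-.02,a[2]+.15]),a]; V=5.5
else:
    t1,t2,st=map(float,sys.argv[2:5]); W=[tcp(t) for t in np.arange(t1,t2-1e-6,-st)]; V=5
rows=[]
for T in W:
    n=max(1,int(np.ceil(np.linalg.norm(T-p)*100/V)))
    for i in range(n):
        dp=np.round(M.T@(T-p)*100/(n-i),1 if V>5 else 2); p=p+M@dp/100; q1,c=ik(p,M,q); rows.append(dp.tolist())
        if c>1e-6 or (abs(q1-q)*8/np.array([1.89,1.89,2.39,3.01,3.01,3.01])).max()>.7: print("row",len(rows),"cost",round(c,5),(q1-q).round(2))
        q=q1
for i in range(0,len(rows),10): print(json.dumps(rows[i:i+10]),len(rows[i:i+10]))
print("end q",q.round(2),"p",p.round(3),"al",al.round(3))
E
python3 lid.py start
python3 - <<'E'
from h import *
b=np.radians(16.2); B=R.from_euler('z',b).as_matrix(); C0=np.array([.5161,.2326,0])
for n in("top0","side0"):
    P=np.load(n+".npz")["P"]; L=(P-C0)@B; k=(abs(L[...,1])<.058)&(L[...,2]>.065)&(L[...,2]<.2)&(L[...,0]>.05)&(L[...,0]<.15)&(abs(L[...,1])>.022)
    q=L[k]; f=np.polyfit(q[:,2],q[:,0],1); r=q[:,0]-np.polyval(f,q[:,2]); k2=abs(r)<.004; f=np.polyfit(q[k2,2],q[k2,0],1); print(n,k.sum(),"theta",(np.pi/2+np.arctan(f[0])).round(3),"x at hinge z",np.polyval(f,.0555).round(4),"top z",np.percentile(q[k2,2],99).round(3))
E
```

```text
row 5 cost 0.0 [ 0.24 -0.03  0.02  0.01 -0.17  0.16]
row 6 cost 0.0 [ 0.27  0.    0.   -0.07 -0.2   0.25]
row 7 cost 0.0 [ 0.26  0.03 -0.02 -0.51 -0.17  0.67]
row 8 cost 0.0 [ 0.22  0.06 -0.03 -1.56  0.02  1.71]
row 9 cost 0.00014 [ 0.17  0.06 -0.06 -0.15  0.11  0.26]
row 10 cost 0.00107 [ 0.12  0.07 -0.08  0.08  0.08  0.  ]
row 11 cost 0.00378 [-0.06  0.11 -0.04 -0.03 -0.07 -0.  ]
row 12 cost 0.00765 [-0.04  0.11 -0.05 -0.02 -0.05 -0.  ]
row 13 cost 0.01212 [-0.03  0.1  -0.06 -0.02 -0.03  0.  ]
row 14 cost 0.01634 [-0.02  0.1  -0.07 -0.01 -0.02 -0.  ]
[[-3.7, -1.4, 2.5], [-3.7, -1.4, 2.5], [-3.7, -1.5, 2.5], [-3.6, -1.4, 2.5], [-5.1, 1.4, 1.1], [-5.1, 1.4, 1.1], [-5.1, 1.4, 1.1], [-5.1, 1.5, 1.0], [-5.2, 1.4, 1.1], [-5.1, 1.5, 1.0]] 10
[[-0.2, 5.3, -0.1], [-0.2, 5.3, -0.1], [-0.1, 5.3, -0.2], [-0.2, 5.4, -0.1]] 4
end q [ 0.36  0.42  2.03 -1.15  0.15  2.92] p [0.69  0.235 0.178] al 0.754
top0 952 theta 2.143 x at hinge z 0.0614 top z 0.157
side0 419 theta 2.142 x at hinge z 0.061 top z 0.157
```

Lid angle comes out at 2.14. With a 46° lean the wrist would run out of joint-4 range at the lid. Pulling inward against joint 5's lower stop should take the lean back out, so I'll simulate that.

```bash
cat > sim.py <<'E'
from ik import *
def step(q,p,M):
    mv=.7/8*np.array([1.89,1.89,2.39,3.01,3.01,3.01])
    r=least_squares(res,np.clip(q,lo+1e-4,hi-1e-4),args=(p,M),bounds=(np.maximum(lo,q-mv)-1e-6,np.minimum(hi,q+mv)+1e-6))
    return r.x
def run(W,V,verbose=True):
    s=ctrl.sense(); q=s["qpos"].copy(); rows=[]
    for T in W:
        p,M=fk(q,K); n=max(1,int(np.ceil(np.linalg.norm(T-p)*100/V))); d=(np.array(T)-p)/n
        for i in range(n):
            p,M=fk(q,K); dp=np.round(M.T@d*100,1); rows.append(dp.tolist()); q=step(q,p+M@dp/100,M)
        p,M=fk(q,K); y=M[:,1]; print("wp",T,"->",p.round(3),"lean",np.degrees(np.arccos(-y[2])).round(1),"az",np.degrees(np.arctan2(y[1],y[0])).round(1),"q",q.round(2),"rows",len(rows))
    for i in range(0,len(rows),10): print(json.dumps(rows[i:i+10]),len(rows[i:i+10]))
if __name__=="__main__":
    import sys
    V=float(sys.argv[1]); run([[float(v) for v in a.split(",")] for a in sys.argv[2:]],V)
E
python3 sim.py 5 .62,-.27,.3 .85,-.2,.3 .98,.06,.3 .8,.05,.3 .65,.04,.3 .5,.03,.3 .4,.03,.3
```

```text
wp [0.62, -0.27, 0.3] -> [ 0.62  -0.27   0.299] lean 46.8 az 5.0 q [-0.79  0.24  2.08  1.27  0.63 -0.32] rows 4
wp [0.85, -0.2, 0.3] -> [ 0.848 -0.199  0.299] lean 46.8 az 5.0 q [-0.43  0.46  1.74  1.09  0.42  0.14] rows 9
wp [0.98, 0.06, 0.3] -> [0.983 0.06  0.299] lean 46.8 az 5.0 q [0.01 0.58 1.51 0.25 0.24 1.27] rows 15
wp [0.8, 0.05, 0.3] -> [0.802 0.052 0.3  ] lean 46.7 az 5.0 q [-0.01  0.34  1.93  0.88  0.09  0.62] rows 19
wp [0.65, 0.04, 0.3] -> [0.649 0.04  0.302] lean 46.4 az 5.5 q [-0.05  0.12  2.23  1.75  0.1  -0.28] rows 23
wp [0.5, 0.03, 0.3] -> [0.499 0.029 0.3  ] lean 46.4 az 5.5 q [-0.13 -0.13  2.49  1.67  0.16 -0.25] rows 26
wp [0.4, 0.03, 0.3] -> [0.399 0.03  0.3  ] lean 46.5 az 5.5 q [-0.24 -0.37  2.62  1.16  0.27  0.2 ] rows 28
[[0.9, 1.9, 4.2], [0.9, 1.9, 4.2], [0.9, 1.9, 4.2], [0.9, 1.9, 4.2], [-1.0, 3.4, 3.2], [-1.0, 3.4, 3.2], [-1.0, 3.4, 3.2], [-1.0, 3.4, 3.2], [-1.0, 3.4, 3.2], [-4.1, 1.9, 1.8]] 10
[[-4.1, 1.9, 1.8], [-4.1, 1.9, 1.8], [-4.1, 1.9, 1.8], [-4.1, 1.9, 1.8], [-4.1, 1.9, 1.8], [-0.2, -3.3, -3.1], [-0.2, -3.3, -3.1], [-0.2, -3.3, -3.1], [-0.2, -3.3, -3.1], [-0.0, -2.8, -2.6]] 10
[[-0.1, -2.8, -2.6], [-0.1, -2.8, -2.6], [-0.1, -2.8, -2.6], [-0.1, -3.6, -3.5], [-0.1, -3.6, -3.5], [-0.1, -3.6, -3.5], [-0.5, -3.6, -3.4], [-0.5, -3.6, -3.4]] 8
```

```bash
python3 sim.py 5 .62,-.27,.3 .85,-.2,.3 .98,.06,.3 .95,.30,.3 .8,.28,.3 .7,.25,.3 .6,.22,.3 .5,.19,.3 .42,.17,.3 | grep wp; echo; python3 sim.py 5 .62,-.27,.3 .85,-.2,.3 .98,.06,.3 .93,.2,.25  .75,.18,.2 .65,.17,.2  .55,.16,.2 .45,.15,.2 .36,.14,.2| grep wp; echo;python3 sim.py 5 .62,-.27,.3 .85,-.2,.3 .98,.06,.3 .9,.35,.3 .7,.42,.3 .6,.4,.3 .5,.37,.3 .4,.34,.3 .3,.32,.3| grep wp
```

```text
wp [0.62, -0.27, 0.3] -> [ 0.62  -0.27   0.299] lean 46.8 az 5.0 q [-0.79  0.24  2.08  1.27  0.63 -0.32] rows 4
wp [0.85, -0.2, 0.3] -> [ 0.848 -0.199  0.299] lean 46.8 az 5.0 q [-0.43  0.46  1.74  1.09  0.42  0.14] rows 9
wp [0.98, 0.06, 0.3] -> [0.983 0.06  0.299] lean 46.8 az 5.0 q [0.01 0.58 1.51 0.25 0.24 1.27] rows 15
wp [0.95, 0.3, 0.3] -> [0.951 0.298 0.302] lean 46.8 az 5.0 q [ 0.35  0.61  1.45 -0.6   0.34  2.32] rows 20
wp [0.8, 0.28, 0.3] -> [0.802 0.28  0.3  ] lean 46.8 az 5.0 q [ 0.41  0.42  1.8  -1.07  0.26  2.84] rows 24
wp [0.7, 0.25, 0.3] -> [0.701 0.25  0.302] lean 44.9 az 5.5 q [ 0.42  0.27  2.   -1.13  0.25  2.92] rows 27
wp [0.6, 0.22, 0.3] -> [0.601 0.218 0.302] lean 43.2 az 6.1 q [ 0.44  0.12  2.18 -1.11  0.25  2.92] rows 30
wp [0.5, 0.19, 0.3] -> [0.5   0.189 0.301] lean 42.2 az 6.6 q [ 0.48 -0.04  2.34 -1.08  0.28  2.92] rows 33
wp [0.42, 0.17, 0.3] -> [0.419 0.17  0.3  ] lean 41.9 az 6.8 q [ 0.57 -0.18  2.46 -1.02  0.35  2.92] rows 35

wp [0.62, -0.27, 0.3] -> [ 0.62  -0.27   0.299] lean 46.8 az 5.0 q [-0.79  0.24  2.08  1.27  0.63 -0.32] rows 4
wp [0.85, -0
[... 1130 characters left out ...]
6.8 az 5.0 q [0.01 0.58 1.51 0.25 0.24 1.27] rows 15
wp [0.9, 0.35, 0.3] -> [0.902 0.348 0.302] lean 46.8 az 5.0 q [ 0.44  0.58  1.51 -0.77  0.37  2.55] rows 22
wp [0.7, 0.42, 0.3] -> [0.702 0.42  0.302] lean 43.8 az 5.7 q [ 0.69  0.41  1.77 -0.97  0.48  2.92] rows 27
wp [0.6, 0.4, 0.3] -> [0.602 0.4   0.302] lean 40.6 az 6.6 q [ 0.76  0.29  1.92 -0.91  0.51  2.92] rows 30
wp [0.5, 0.37, 0.3] -> [0.502 0.37  0.302] lean 37.8 az 7.8 q [ 0.84  0.16  2.07 -0.85  0.55  2.92] rows 33
wp [0.4, 0.34, 0.3] -> [0.402 0.339 0.302] lean 35.0 az 9.4 q [ 0.95  0.02  2.19 -0.77  0.62  2.92] rows 36
wp [0.3, 0.32, 0.3] -> [0.302 0.318 0.303] lean 31.4 az 12.3 q [ 1.11 -0.1   2.26 -0.66  0.73  2.92] rows 39
```

```bash
cat > srch.py <<'E'
from sim import *
def go(q,T,V=5.):
    p,M=fk(q,K); n=max(1,int(np.ceil(np.linalg.norm(T-p)*100/V))); d=(np.array(T)-p)/n
    for i in range(n):
        p,M=fk(q,K); q=step(q,p+d,M)
    return q,n
def lean(q):
    y=fk(q,K)[1][:,1]; return np.degrees(np.arccos(-y[2])).round(1),np.degrees(np.arctan2(y[1],y[0])).round(1)
if __name__=="__main__":
    q0=ctrl.sense()["qpos"].copy(); 
    for T in([.62,-.27,.3],[.85,-.2,.3],[.98,.06,.3]): q0,_=go(q0,T)
    for dq in(0,-1.5,-3):
      for az in(8,14,22,35,50):
        for zz in(.2,.3,.42):
            q=q0.copy(); q[5]+=dq; a=np.radians(az); u=np.array([np.cos(a),np.sin(a),0]); N=0;o=[]
            for r in(.95,.75,.6,.45,.35): q,n=go(q,r*u+[0,0,zz]); N+=n; o.append(lean(q)[0])
            print(dq,az,zz,"lean",o,lean(q)[1],"q",q.round(2),N)
E
timeout 500 python3 srch.py
```

```text
0 8 0.2 lean [np.float64(44.5), np.float64(39.0), np.float64(35.6), np.float64(33.5), np.float64(33.1)] -0.9 q [ 0.16 -0.17  2.67 -0.97  0.12  2.6 ] 19
0 8 0.3 lean [np.float64(46.8), np.float64(44.8), np.float64(43.1), np.float64(43.0), np.float64(43.0)] 2.8 q [ 0.07 -0.49  2.6  -0.04  0.28  1.6 ] 17
0 8 0.42 lean [np.float64(46.8), np.float64(46.8), np.float64(46.8), np.float64(46.8), np.float64(46.8)] 5.0 q [-0.11 -0.69  2.39  0.24  0.64  1.24] 18
0 14 0.2 lean [np.float64(45.0), np.float64(39.5), np.float64(35.5), np.float64(33.4), np.float64(33.0)] 5.4 q [ 0.26 -0.17  2.67 -0.91  0.11  2.6 ] 21
0 14 0.3 lean [np.float64(46.8), np.float64(46.1), np.float64(44.3), np.float64(44.1), np.float64(44.1)] 5.8 q [ 0.35 -0.48  2.61 -0.61  0.3   2.34] 19
0 14 0.42 lean [np.float64(46.8), np.float64(46.8), np.float64(46.8), np.float64(46.8), np.float64(46.8)] 5.0 q [ 0.45 -0.64  2.38 -0.43  0.66  2.17] 20
0 22 0.2 lean [np.float64(45.1), np.float64(38.5), np.float64(34.6), np.float64(32.7), np.float64(32.6)] 11.6 q [ 0.44 -0.16  2.66 -0.99  0.15  2.81] 23
0 22 0.3 lean [np.float64(46.8), np
[... 5112 characters left out ...]
7), np.float64(46.7), np.float64(46.7)] 5.4 q [ 1.38 -0.21  2.55 -1.1   0.9   0.63] 26
-3 35 0.42 lean [np.float64(46.8), np.float64(46.8), np.float64(46.8), np.float64(46.8), np.float64(46.8)] 5.0 q [ 1.39 -0.41  2.31 -0.88  1.15  0.21] 26
-3 50 0.2 lean [np.float64(45.7), np.float64(45.7), np.float64(45.7), np.float64(45.7), np.float64(45.7)] 7.0 q [ 1.67  0.2   2.6  -1.27  0.85  1.26] 30
-3 50 0.3 lean [np.float64(46.5), np.float64(46.5), np.float64(46.5), np.float64(46.5), np.float64(46.5)] 5.7 q [ 1.69 -0.07  2.44 -0.98  1.06  0.8 ] 31
-3 50 0.42 lean [np.float64(46.8), np.float64(46.8), np.float64(46.8), np.float64(46.8), np.float64(46.8)] 5.0 q [ 1.69 -0.25  2.23 -0.85  1.32  0.47] 31
```

```bash
cat > feas.py <<'E'
from ik import *
C0=np.array([.5161,.2326,.0005]); B=R.from_euler('z',np.radians(16.2)).as_matrix(); e=.018
def tcp(th,y,z,w,off=0.):
    al=np.arctan2(-y[2],np.hypot(*y[:2]))
    box=lambda rho,n:C0+B@np.array([.06-rho*np.cos(th)+n*np.sin(th),w,.0555+rho*np.sin(th)+n*np.cos(th)])
    c=box(.122,.0065)+e*y if th>al else box(.122-e,.0065)
    return c-.014*y+(.011+off)*z
if __name__=="__main__":
  for le in(46.6,38,30,23,15):
    for az in(5,12,20,30):
      for w in(-.04,.04):
        M=toolM(np.radians(le),np.radians(az),-1); y,z=M[:,1],M[:,2]; o=[]
        M0=M
        S=[(q,M) for tw in(0,1.5,-1.5) for q in ik(tcp(2.2,y,z,w,.02),M0@R.from_euler('y',tw).as_matrix(),n=8) for M in[M0@R.from_euler('y',tw).as_matrix()]]
        best=None
        for q,Mt in S:
            worst=0;q1=q
            for th in np.arange(2.2,-.01,-.2):
                q1,c=ik(tcp(th,y,z,w),Mt,q1); worst=max(worst,c)
            if best is None or worst<best[0]: best=(worst,q,q1)
        print(le,az,w,None if best is None else (round(best[0],5),best[1].round(2),best[2].round(2)))
E
timeout 550 python3 feas.py
```

```text
46.6 5 -0.04 (np.float64(0.0), array([ 0.42,  0.47,  2.19,  3.82,  0.38, -0.49]), array([0.55, 0.69, 2.67, 3.53, 1.01, 0.04]))
46.6 5 0.04 (0, array([ 0.59,  0.49,  2.14,  4.15,  0.42, -2.18]), array([ 0.82,  0.66,  2.58,  3.82,  0.89, -1.49]))
46.6 12 -0.04 (np.float64(0.00089), array([ 0.35,  0.46,  2.21,  3.44,  0.35, -0.25]), array([ 0.43,  0.66,  2.67,  3.35,  0.96, -0.03]))
46.6 12 0.04 (0, array([ 0.52,  0.48,  2.17,  3.81,  0.37, -1.99]), array([ 0.72,  0.68,  2.63,  3.59,  0.96, -1.47]))
46.6 20 -0.04 (np.float64(0.00188), array([0.26, 0.46, 2.21, 2.96, 0.35, 0.04]), array([ 0.25,  0.63,  2.67,  3.06,  0.92, -0.09]))
46.6 20 0.04 (np.float64(4e-05), array([ 0.44,  0.47,  2.19,  3.35,  0.34, -0.2 ]), array([ 0.58,  0.69,  2.67,  3.34,  1.02, -0.02]))
46.6 30 -0.04 (np.float64(0.00073), array([0.16, 0.47, 2.2 , 2.42, 0.4 , 0.36]), array([ 0.03,  0.66,  2.67,  2.7 ,  0.95, -0.17]))
46.6 30 0.04 (np.float64(0.00045), array([0.34, 0.47, 2.19, 2.75, 0.35, 0.17]), array([ 0.37,  0.66,  2.67,  3.01,  0.98, -0.1 ]))
38 5 -0.04 (0, array([ 0.39,  0.45,  2.07,  4.63,  0.18, -2.82]), ar
[... 2812 characters left out ...]
,  2.19, -0.38,  0.31,  2.36]))
15 12 -0.04 (0, array([ 0.31,  0.52,  1.71, -0.04,  0.64,  1.7 ]), array([ 0.32,  0.41,  2.23, -0.12,  0.24,  1.8 ]))
15 12 0.04 (0, array([ 0.43,  0.54,  1.69, -0.09,  0.66,  1.86]), array([ 0.5 ,  0.43,  2.2 , -0.28,  0.28,  2.13]))
15 20 -0.04 (0, array([0.29, 0.52, 1.72, 0.03, 0.64, 1.49]), array([0.29, 0.41, 2.23, 0.07, 0.24, 1.45]))
15 20 0.04 (0, array([ 0.42,  0.53,  1.69, -0.03,  0.65,  1.66]), array([ 0.48,  0.43,  2.2 , -0.13,  0.25,  1.82]))
15 30 -0.04 (0, array([0.27, 0.52, 1.71, 0.11, 0.65, 1.24]), array([0.25, 0.41, 2.23, 0.28, 0.26, 1.04]))
15 30 0.04 (0, array([0.4 , 0.53, 1.69, 0.05, 0.66, 1.41]), array([0.44, 0.42, 2.21, 0.09, 0.25, 1.4 ]))
```

The present 46° lean is feasible for the whole lid arc on the same wrist branch I used for pouring (w = +40 mm), so no un-leaning is needed. Planning the approach along the route already flown.

```bash
sed -i 's/e=.018; w=-.040/e=.022; w=.040/' lid.py
sed -i 's/W=\[np.array(\[.46,-.1,.34\]).*; V=5.5/W=[np.array(v) for v in ([.51,0,.21],[.515,.22,.22])]+[a-.09*y,a]; V=5.1/' lid.py
python3 lid.py start; timeout 60 python3 - <<'E'
E
```

```text
row 4 cost 0.0 [ 0.17 -0.01  0.03  0.22 -0.05 -0.08]
row 5 cost 0.0 [ 0.18  0.01  0.02  0.27 -0.04 -0.11]
row 6 cost 0.0 [ 0.19  0.01 -0.    0.29 -0.03 -0.13]
row 7 cost 0.0 [ 0.2  -0.01 -0.    0.3  -0.04 -0.13]
row 8 cost 0.0 [ 0.19  0.   -0.02  0.33 -0.02 -0.16]
row 9 cost 0.0 [ 0.17  0.01 -0.03  0.32 -0.   -0.17]
row 10 cost 0.0 [ 0.15  0.02 -0.05  0.29  0.01 -0.16]
[[-4.0, 1.2, 0.7], [-4.1, 1.2, 0.8], [-4.0, 1.3, 0.7], [-4.1, 1.2, 0.8], [-4.0, 1.3, 0.7], [-4.1, 1.2, 0.8], [-4.4, 0.2, 0.5], [-4.4, 0.2, 0.5], [-4.3, 0.2, 0.5], [-4.4, 0.2, 0.5]] 10
[[-4.3, 0.3, 0.4], [-2.6, 2.0, 2.6], [-2.6, 2.0, 2.7], [-2.6, 1.9, 2.6], [-0.0, 4.5, 0.0], [-0.0, 4.5, 0.0]] 6
end q [ 0.58  0.49  2.12  4.17  0.41 -2.21] p [0.67  0.312 0.175] al 0.754
```

Feasible. I'll halve the speed where joint 1 and joint 4 are limiting, and shut the fingers on the way.

Call:
drive_tool([
  [-4.0, 1.2, 0.7],
  [-4.1, 1.2, 0.8],
  [-4.0, 1.3, 0.7],
  [-2.0, 0.6, 0.4],
  [-2.0, 0.6, 0.4],
  [-2.0, 0.6, 0.4],
  [-2.0, 0.6, 0.4],
  [-2.0, 0.6, 0.4],
  [-2.0, 0.6, 0.4],
  [-2.2, 0.1, 0.2],
], gripper=[-1, -1, -1, -1, -1, -1, -1, -1, -1, -1], twist=[0, 0, 0, 0, 0, 0, 0, 0, 0, 0])

```text
t: 31.3
eef_pos: [0.5087, 0.0227, 0.2085]
ee_rot: [-0.272, 0.25, -0.626, 0.687]
ft_force: [0.1, -1.0, -1.0]
opening: 0.0001
```

Call:
drive_tool([
  [-2.2, 0.1, 0.3],
  [-2.2, 0.1, 0.3],
  [-2.2, 0.1, 0.2],
  [-2.2, 0.1, 0.3],
  [-2.2, 0.1, 0.2],
  [-2.2, 0.1, 0.3],
  [-2.2, 0.1, 0.2],
  [-2.2, 0.1, 0.2],
  [-2.2, 0.1, 0.2],
  [0, 0, 0],
], gripper=[-1, -1, -1, -1, -1, -1, -1, -1, -1, -1], twist=[0, 0, 0, 0, 0, 0, 0, 0, 0, 0])

```text
t: 32.55
eef_pos: [0.5125, 0.2222, 0.2194]
ee_rot: [-0.272, 0.25, -0.625, 0.688]
ft_force: [0.8, -0.1, 0.7]
opening: -0.0002
```

```bash
python3 s.py; sed -i "s/for v in (\[.51,0,.21\],\[.515,.22,.22\])/for v in ()/" lid.py; python3 lid.py start
```

```text
t 32.55 q [ 0.604  0.216  2.46   4.078  0.455 -2.086] p [0.5125 0.2222 0.2194] r 0.559 open -0.0002 F [ 0.8 -0.1  0.7]
lean 46.68 az 5.5 x [ 0.093 -0.996 -0.004] y [ 0.724  0.07  -0.686] z [0.683 0.061 0.728]
[[-2.5, 2.0, 2.7], [-2.5, 2.0, 2.7], [-2.5, 2.1, 2.7], [0.0, 4.5, 0.0], [0.0, 4.5, 0.0]] 5
end q [ 0.57  0.49  2.12  4.15  0.4  -2.2 ] p [0.67  0.312 0.175] al 0.756
```

Call:
drive_tool([
  [-2.5, 2.0, 2.7],
  [-2.5, 2.0, 2.7],
  [-2.5, 2.1, 2.7],
  [0, 2.5, 0],
  [0, 2.5, 0],
  [0, 2.0, 0],
  [0, 2.0, 0],
  [0, 0, 0],
], gripper=[-1, -1, -1, -1, -1, -1, -1, -1], twist=[0, 0, 0, 0, 0, 0, 0, 0])

```text
t: 33.55
eef_pos: [0.6709, 0.3094, 0.1738]
ee_rot: [-0.272, 0.25, -0.626, 0.686]
ft_force: [0.2, -0.2, 0.4]
opening: -0.0002
```

```bash
python3 s.py; python3 lid.py arc 2.25 1.2 .07;  python3 - <<'E'
from h import *
a,_=ctrl.read_camera("wrist"); b,_=ctrl.read_camera("side")
cv2.imwrite("pics/w6.png",np.hstack([cv2.resize(a[60:380,170:490],(390,390)),cv2.resize(b[80:210,230:360],(390,390))]))
E
```

```text
t 33.55 q [ 0.568  0.492  2.12   4.149  0.404 -2.196] p [0.6709 0.3094 0.1738] r 0.739 open -0.0002 F [ 0.2 -0.2  0.4]
lean 46.59 az 5.3 x [ 0.09  -0.996 -0.003] y [ 0.723  0.067 -0.687] z [0.685 0.06  0.726]
[[-0.37, 0.49, -2.9], [0.12, -0.84, -0.04], [0.13, -0.84, -0.11], [0.14, -0.83, -0.16], [0.15, -0.81, -0.22], [0.14, -0.8, -0.27], [0.16, -0.77, -0.33], [0.15, -0.75, -0.39], [0.16, -0.72, -0.43], [0.17, -0.68, -0.49]] 10
[[0.16, -0.65, -0.53], [0.16, -0.61, -0.58], [0.17, -0.56, -0.62], [0.16, -0.52, -0.66], [0.16, -0.48, -0.69], [0.16, -0.42, -0.73]] 6
end q [ 0.69  0.39  2.38  4.07  0.54 -1.98] p [0.539 0.278 0.175] al 0.758
```

View pics/w6.png

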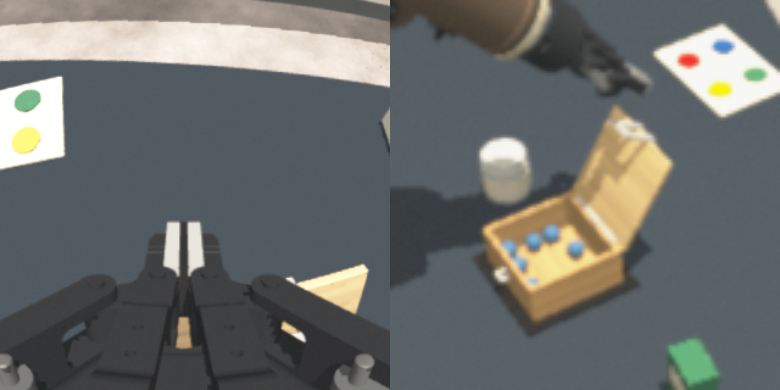

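The closed fingertips (left view 185,230) are past the lid's edge, off to the hasp's side. I'll close in gently and follow the arc.

Call:
drive_tool([
  [-0.2, 0.2, -1.0],
  [-0.1, 0.2, -1.0],
  [-0.1, 0.1, -0.9],
  [0.12, -0.84, -0.04],
  [0.13, -0.84, -0.11],
  [0.14, -0.83, -0.16],
], gripper=[-1, -1, -1, -1, -1, -1], twist=[0, 0, 0, 0, 0, 0])

```text
t: 34.4
eef_pos: [0.6341, 0.3081, 0.1668]
ee_rot: [-0.271, 0.25, -0.626, 0.687]
ft_force: [0.3, 0.4, 0.2]
opening: 0.0
```

```bash
python3 s.py
cat > th.py <<'E'
from h import *
b=np.radians(16.2); B=R.from_euler('z',b).as_matrix(); C0=np.array([.5161,.2326,0])
for n in("top","side"):
    im,P=cloud(n); hsv=cv2.cvtColor(im,cv2.COLOR_BGR2HSV); L=(P-C0)@B
    k=(L[...,1]<-.022)&(L[...,1]>-.058)&(L[...,2]>.07)&(L[...,2]<.19)&(abs(L[...,0])<.15)&(hsv[...,1]>50)&(hsv[...,0]<30)&(hsv[...,2]>100)
    q=L[k]; 
    if len(q)>20:
        c=np.median(q,0); U,S,V=np.linalg.svd((q-q.mean(0))[:,[0,2]],full_matrices=False); v=V[0]*np.sign(V[0,1]); print(n,len(q),"theta",np.arctan2(v[1],-v[0]).round(3),"top",np.percentile(q[:,2],98).round(3))
E
python3 th.py
```

```text
t 34.4 q [ 0.609  0.48   2.193  4.09   0.456 -2.093] p [0.6341 0.3081 0.1668] r 0.705 open 0.0 F [0.3 0.4 0.2]
lean 46.75 az 5.5 x [ 0.091 -0.996 -0.005] y [ 0.725  0.07  -0.685] z [0.683 0.059 0.728]
top 457 theta 2.146 top 0.156
side 219 theta 2.144 top 0.156
```

```bash
python3 lid.py arc 2.0 1.0 .07
```

```text
[[0.3, -0.29, -0.26], [0.14, -0.8, -0.24], [0.15, -0.78, -0.31], [0.16, -0.77, -0.36], [0.16, -0.73, -0.41], [0.16, -0.7, -0.46], [0.16, -0.66, -0.51], [0.16, -0.63, -0.56], [0.16, -0.59, -0.6], [0.16, -0.54, -0.64]] 10
[[0.16, -0.5, -0.68], [0.16, -0.44, -0.71], [0.16, -0.4, -0.75], [0.15, -0.34, -0.77], [0.15, -0.28, -0.79]] 5
end q [ 0.72  0.4   2.43  4.02  0.58 -1.9 ] p [0.52  0.273 0.166] al 0.755
```

Call:
drive_tool([
  [0.3, -0.3, -0.3],
  [0.14, -0.8, -0.24],
  [0.15, -0.78, -0.31],
  [0.16, -0.77, -0.36],
  [0.16, -0.73, -0.41],
  [0.16, -0.7, -0.46],
], gripper=[-1, -1, -1, -1, -1, -1], twist=[0, 0, 0, 0, 0, 0])

```text
t: 35.25
eef_pos: [0.591, 0.2934, 0.1786]
ee_rot: [-0.271, 0.25, -0.626, 0.687]
ft_force: [-0.0, 0.1, 0.2]
opening: -0.0
```

```bash
python3 s.py; python3 th.py;python3 lid.py arc 1.58 .6 .07
```

```text
t 35.25 q [ 0.64   0.419  2.277  4.098  0.48  -2.07 ] p [0.591  0.2934 0.1786] r 0.66 open -0.0 F [-0.   0.1  0.2]
lean 46.7 az 5.5 x [ 0.091 -0.996 -0.004] y [ 0.724  0.069 -0.686] z [0.683 0.059 0.728]
top 457 theta 2.148 top 0.155
side 219 theta 2.145 top 0.156
[[0.15, -0.7, -0.37], [0.16, -0.63, -0.56], [0.16, -0.58, -0.6], [0.17, -0.54, -0.65], [0.16, -0.5, -0.67], [0.15, -0.44, -0.72], [0.16, -0.4, -0.74], [0.15, -0.34, -0.77], [0.15, -0.28, -0.79], [0.14, -0.23, -0.81]] 10
[[0.14, -0.17, -0.83], [0.13, -0.11, -0.84], [-0.19, -0.08, -0.83], [0.1, -0.0, -0.69], [0.09, 0.04, -0.7]] 5
end q [ 0.77  0.47  2.51  3.93  0.7  -1.72] p [0.484 0.265 0.135] al 0.756
```

No contact: the lid is still at 2.145, and the finger skimmed over the edge because its underside is nearly in line with the arc there. I'll go back in deeper and press along -z until I feel the edge.

```bash
sed -i 's/e=.022; w=.040/e=float(sys.argv[-2]); w=.043; OFF=float(sys.argv[-1])/; s/def tcp(th,off=0.)/def tcp(th,off=OFF)/' lid.py
sed -i 's/    a=tcp(2.2,.03).*/    W=[tcp(2.145,.02)-.045*y,tcp(2.145,.02),tcp(2.145,.004)]; V=4.0/; s/V>5 else 2/V<4.5 else 2/' lid.py
python3 lid.py start .025 0
```

```text
[[-0.7, 0.6, 2.1], [-0.7, 0.6, 2.1], [0.0, 2.3, 0.0], [0.0, 2.2, 0.0], [0.0, 0.0, -1.6]] 5
end q [ 0.6   0.51  2.17  4.08  0.45 -2.09] p [0.648 0.313 0.158] al 0.756
```

Call:
drive_tool([
  [-0.7, 0.6, 2.1],
  [-0.7, 0.6, 2.1],
  [0, 2.3, 0],
  [0, 2.2, 0],
  [0, 0, -0.8],
  [0, 0, -0.8],
  [0, 0, -0.3],
  [0, 0, -0.3],
], gripper=[-1, -1, -1, -1, -1, -1, -1, -1], twist=[0, 0, 0, 0, 0, 0, 0, 0])

```text
t: 36.35
eef_pos: [0.6449, 0.3128, 0.1541]
ee_rot: [-0.271, 0.25, -0.626, 0.687]
ft_force: [-0.2, 0.5, -0.6]
opening: -0.0001
```

Call:
drive_tool([
  [0, 0, -0.2],
  [0, 0, -0.2],
], gripper=[-1, -1], twist=[0, 0])

```text
t: 36.6
eef_pos: [0.6425, 0.3124, 0.1512]
ee_rot: [-0.271, 0.25, -0.626, 0.687]
ft_force: [0.4, -0.3, 0.0]
opening: 0.0002
```

Call:
drive_tool([
  [0, 0, -0.2],
  [0, 0, -0.2],
], gripper=[-1, -1], twist=[0, 0])

```text
t: 36.85
eef_pos: [0.6398, 0.3121, 0.148]
ee_rot: [-0.271, 0.25, -0.626, 0.687]
ft_force: [0.8, -0.2, -0.7]
opening: -0.0
```

```bash
python3 th.py
python3 - <<'E'
from h import *
s=ctrl.sense(); M=R.from_quat(s["ee_rot"]).as_matrix(); p=s["eef_pos"]
b=np.radians(16.2); B=R.from_euler('z',b).as_matrix(); C0=np.array([.5161,.2326,0])
for n in("top","side"):
    im,P=cloud(n); hsv=cv2.cvtColor(im,cv2.COLOR_BGR2HSV); T=(P-p)@M*1e3; L=(P-C0)@B*1e3
    f=(abs(T[...,0])<30)&(T[...,1]>-60)&(T[...,1]<25)&(abs(T[...,2])<40)&(P[...,2]>.08)
    wood=(hsv[...,0]<30)&(hsv[...,1]>60)&(hsv[...,2]>90)
    for nm,k in(("finger",f&~wood),("wood",f&wood)):
        for lo in range(-60,25,12):
            q=T[k&(T[...,1]>=lo)&(T[...,1]<lo+12)]
            if len(q): print(n,nm,"y",lo,len(q),"x",np.percentile(q[:,0],[5,95]).round(),"z",np.percentile(q[:,2],[5,50,95]).round(1))
    k=wood&(L[...,2]>140)&(L[...,2]<175)&(abs(L[...,0]-120)<40)&(abs(L[...,1])<75)
    for lo in range(-70,70,14):
        q=L[k&(L[...,1]>=lo)&(L[...,1]<lo+14)]
        if len(q): print(n,"edge y",lo,len(q),"x",np.percentile(q[:,0],[5,95]).round(1),"zmax",q[:,2].max().round(1))
E
```

```text
top 458 theta 2.153 top 0.155
side 224 theta 2.148 top 0.155
top finger y -60 33 x [-8. 13.] z [2.9 8.2 9.7]
top finger y -48 33 x [-12.  13.] z [-0.3  7.3 10.4]
top finger y -36 25 x [-13.   7.] z [ 3.9  8.  10.4]
top finger y -24 4 x [ 8. 29.] z [-12.    0.6   6.2]
top finger y -12 8 x [21. 29.] z [-20.5  -7.8   2.7]
top wood y -48 3 x [13. 13.] z [-3.9  2.2  3.5]
top wood y -36 6 x [11. 13.] z [-4.4  2.4  6.5]
top wood y -24 32 x [ 7. 20.] z [-19.8  -7.3  -1.3]
top wood y -12 46 x [ 8. 26.] z [-38.2 -23.7  -2.3]
top edge y -70 21 x [115.9 129.2] zmax 156.5
top edge y -56 44 x [114.8 127.9] zmax 157.7
top edge y -42 42 x [116.5 129.1] zmax 158.6
top edge y -28 37 x [116.  128.1] zmax 157.8
top edge y -14 14 x [119.  130.9] zmax 157.2
top edge y 0 28 x [118.1 130.5] zmax 156.2
top edge y 14 18 x [117.5 129.6] zmax 157.5
top edge y 28 41 x [113.7 128.9] zmax 174.0
side finger y -60 12 x [-7. 11.] z [-6.6  8.  10.5]
side finger y -48 22 x [-3. 16.] z [-10.8   4.7  10.8]
side finger y -36 15 x [ 1. 14.] z [-6.   4.  10.5]
side finger y -24 7 x [-8. 29.] z [-35.4  -8.3   6.3]
side finger y -12 2 x [-15.  17.] z [-24.1 -17.5 -10.8]
side wood y -24 18 x [-8. 15.] z [-32.9 -15.7  -2.6]
side wood y -12 33 x [-6. 28.] z [-38.4 -30.8 -21.3]
side edge y -70 13 x [117.8 127.8] zmax 153.9
side edge y -56 17 x [114.9 128.7] zmax 156.0
side edge y -42 20 x [114.9 127.3] zmax 156.5
side edge y -28 20 x [116.4 128. ] zmax 162.6
side edge y -14 9 x [116.4 122.1] zmax 153.9
side edge y 0 12 x [114.3 129.3] zmax 161.8
side edge y 28 7 x [117.5 129.5] zmax 155.7
side edge y 42 5 x [115.4 128.4] zmax 158.3
```

Run:
```python
from h import *
s=ctrl.sense(); M=R.from_quat(s["ee_rot"]).as_matrix(); p=s["eef_pos"]
im,P=cloud("wrist"); T=(P-p)@M*1e3; hsv=cv2.cvtColor(im,cv2.COLOR_BGR2HSV)
wood=(hsv[...,0]<30)&(hsv[...,1]>60)&(hsv[...,2]>90)
m=ctrl.camera_model("wrist"); print("cam in tool",((np.array(m["eye"])-p)@M*1e3).round(1))
print(T[::40,320].round(0).tolist())
f=(abs(T[...,0])<20)&(abs(T[...,2])<30)&(T[...,1]>-80)&(T[...,1]<40)
for lo in range(-80,40,10):
    k=f&(T[...,1]>=lo)&(T[...,1]<lo+10); 
    for nm,kk in(("f",k&~wood),("w",k&wood)):
        if kk.sum()>5: print(nm,lo,kk.sum(),"x",np.percentile(T[kk][:,0],[2,98]).round(),"z",np.percentile(T[kk][:,2],[2,50,98]).round(1))
im,P=cloud("side"); m=ctrl.camera_model("side"); K=np.array(m["K"])
def pr(X): c=(X-np.array(m["eye"]))@att(m); u=K@c; return (u[:2]/u[2]).round(1),c[2].round(3)
for yy in(-40,-20,0,14): 
    (u,v),d=pr(p+M@[0,yy/1e3,0]); print("side proj y",yy,u,v,d,"P there in tool",((P[int(v),int(u)]-p)@M*1e3).round(0),im[int(v),int(u)])
np.save("side7.npy",im); a,_=ctrl.read_camera("wrist")
c=cv2.resize(im[95:165,270:340],(420,420),interpolation=2); cv2.imwrite("pics/w7.png",np.hstack([c,cv2.resize(a[100:380,180:460],(380,420)[:2])]))
```

```text
cam in tool [ 1.000e-01 -1.623e+02  7.670e+01]
[[-1.0, 1531.0, 665.0], [-2.0, 1714.0, 467.0], [-1.0, 1529.0, 205.0], [-0.0, 276.0, 53.0], [-0.0, 224.0, 5.0], [-0.0, 181.0, -34.0], [-0.0, 145.0, -68.0], [-0.0, -57.0, 9.0], [-0.0, -57.0, -12.0], [0.0, -101.0, 10.0]]
f -80 1300 x [-19.  19.] z [-8.7 11.1 12. ]
w -80 7 x [-2.  2.] z [-11.9 -10.4  -8.1]
f -70 1563 x [-19.  19.] z [-8.2 10.8 13. ]
w -70 35 x [-2. 16.] z [-12.7  -7.2  11.8]
f -60 748 x [-10.  11.] z [-10.1   9.6  11.3]
w -60 11 x [-1. 15.] z [-12.1 -11.2   6.3]
f -50 705 x [-13.  13.] z [ 5.6  9.5 10.8]
w -50 13 x [13. 14.] z [5.8 6.4 7. ]
f -40 535 x [-13.  13.] z [ 5.6  6.8 10.7]
w -40 10 x [13. 14.] z [5.5 6.  6.6]
f -30 214 x [-11.  12.] z [ 5.6 10.  10.8]
w -30 10 x [ 8. 12.] z [6.  6.4 6.8]
f -20 51 x [14. 20.] z [-2.6 -1.4 -0.6]
w -20 125 x [12. 20.] z [-17.5  -7.1  -1.9]
f -10 24 x [ 9. 20.] z [-2.1 -1.4 -0.9]
w -10 33 x [ 9. 20.] z [-22.1  -2.1  -0.2]
side proj y -40 302.2 113.5 1.34 P there in tool [ 12. -52.   6.] [89 93 94]
side proj y -20 306.3 115.6 1.354 P there in tool [ 11. -32.   6.] [89 95 94]
side proj y 0 310.3 117.8 1.368 P there in tool [-183.  149.  -69.] [102  96  88]
side proj y 14 313.1 119.2 1.378 P there in tool [-164.  151.  -63.] [103  96  89]
```

View pics/w7.png

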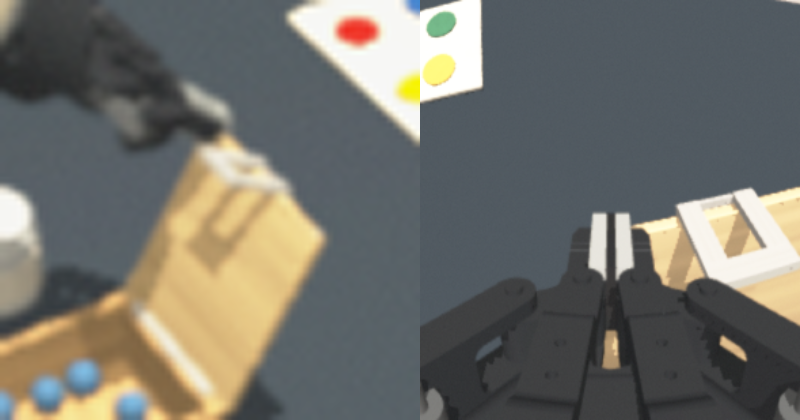

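All three clouds agree that the closed tips end about 22 mm behind the reported TCP, not 14 mm ahead of it. So the finger was still short of the lid's edge (side view: tips at 215,125, edge at 240,140). I'll correct for that and go in again.

```bash
sed -i 's/return c-.014\*y/return c+.022*y/' lid.py
sed -i 's/    W=\[tcp(2.145,.02)-.045\*y.*/    W=[p+.025*z,tcp(2.15,.012),tcp(2.15,.003)]; V=4.0/' lid.py
python3 s.py; python3 lid.py start .018 0
```

```text
t 37.2 q [ 0.609  0.523  2.187  4.034  0.477 -2.029] p [0.6399 0.3121 0.1481] r 0.712 open -0.0002 F [ 0.5  0.5 -0.3]
lean 46.7 az 5.5 x [ 0.091 -0.996 -0.004] y [ 0.725  0.069 -0.686] z [0.683 0.059 0.728]
[[-0.0, -0.0, 2.5], [0.1, 2.9, -0.3], [-0.0, 0.0, -0.9]] 3
end q [ 0.58  0.56  2.14  4.    0.46 -2.03] p [0.67  0.314 0.138] al 0.756
```

Call:
drive_tool([
  [0, 0, 2.5],
  [0.1, 1.5, -0.1],
  [0, 1.4, -0.2],
  [0, 0, -0.5],
  [0, 0, -0.4],
  [0, 0, -0.2],
  [0, 0, 0],
], gripper=[-1, -1, -1, -1, -1, -1, -1], twist=[0, 0, 0, 0, 0, 0, 0])

```text
t: 38.08
eef_pos: [0.6688, 0.3142, 0.1372]
ee_rot: [-0.271, 0.25, -0.626, 0.687]
ft_force: [2.5, 0.8, 4.4]
opening: -0.0
```

Call:
drive_tool([
  [0, 0, -0.2],
  [0, 0, -0.1],
], gripper=[-1, -1], twist=[0, 0])

```text
t: 38.33
eef_pos: [0.6687, 0.3143, 0.1371]
ee_rot: [-0.269, 0.248, -0.627, 0.688]
ft_force: [8.9, 0.1, 17.0]
opening: -0.0002
```

Call:
drive_tool([
  [0, 0, -0.1],
  [0, 0, -0.1],
], gripper=[-1, -1], twist=[0, 0])

```text
t: 38.58
eef_pos: [0.6686, 0.3144, 0.1372]
ee_rot: [-0.268, 0.248, -0.627, 0.688]
ft_force: [12.5, -3.4, 25.3]
opening: 0.0
```

```bash
python3 s.py; python3 th.py
```

```text
t 38.58 q [ 0.581  0.567  2.144  3.982  0.478 -2.001] p [0.6686 0.3144 0.1372] r 0.739 open 0.0 F [12.5 -3.4 25.3]
lean 47.25 az 5.5 x [ 0.091 -0.996 -0.005] y [ 0.731  0.07  -0.679] z [0.676 0.058 0.734]
top 462 theta 2.15 top 0.155
side 219 theta 2.141 top 0.156
```

Call:
drive_tool([
  [0, 0, 0.35],
  [0, 0, 0],
], gripper=[-1, -1], twist=[0, 0])

```text
t: 38.92
eef_pos: [0.6686, 0.3143, 0.137]
ee_rot: [-0.27, 0.249, -0.626, 0.688]
ft_force: [6.0, 1.0, 9.8]
opening: 0.0003
```

```bash
python3 s.py; python3 lid.py arc 2.15 1.4 .06 .018 0
```

```text
t 38.92 q [ 0.579  0.564  2.14   3.993  0.468 -2.015] p [0.6686 0.3143 0.137 ] r 0.739 open 0.0003 F [6.  1.  9.8]
lean 46.9 az 5.5 x [ 0.091 -0.996 -0.005] y [ 0.727  0.07  -0.683] z [0.681 0.059 0.73 ]
[[-0.0, 0.05, -0.2], [0.11, -0.72, -0.1], [0.12, -0.71, -0.15], [0.12, -0.7, -0.18], [0.12, -0.68, -0.23], [0.13, -0.67, -0.27], [0.13, -0.65, -0.31], [0.14, -0.63, -0.35], [0.14, -0.61, -0.39], [0.13, -0.58, -0.42]] 10
[[0.14, -0.56, -0.45], [0.14, -0.53, -0.49], [0.14, -0.49, -0.53]] 3
end q [ 0.64  0.46  2.3   4.    0.52 -1.96] p [0.588 0.291 0.158] al 0.752
```

Call:
drive_tool([
  [0.11, -0.72, -0.1],
  [0.12, -0.71, -0.15],
  [0.12, -0.7, -0.18],
  [0.12, -0.68, -0.23],
  [0.13, -0.67, -0.27],
], gripper=[-1, -1, -1, -1, -1], twist=[0, 0, 0, 0, 0])

```text
t: 39.55
eef_pos: [0.6359, 0.3047, 0.1524]
ee_rot: [-0.271, 0.25, -0.626, 0.687]
ft_force: [1.5, 1.7, 3.1]
opening: -0.0002
```

```bash
python3 s.py; python3 th.py; python3 lid.py arc 1.85 1.0 .06 .018 .002
```

```text
t 39.55 q [ 0.6    0.508  2.202  4.021  0.475 -2.024] p [0.6359 0.3047 0.1524] r 0.705 open -0.0002 F [1.5 1.7 3.1]
lean 46.7 az 5.5 x [ 0.091 -0.996 -0.004] y [ 0.724  0.069 -0.686] z [0.683 0.059 0.728]
top 340 theta 1.863 top 0.171
side 176 theta 1.852 top 0.172
[[-0.05, 0.09, 0.24], [0.13, -0.65, -0.31], [0.14, -0.63, -0.35], [0.14, -0.6, -0.39], [0.13, -0.59, -0.43], [0.14, -0.55, -0.45], [0.14, -0.52, -0.5], [0.14, -0.5, -0.52], [0.14, -0.46, -0.55], [0.14, -0.43, -0.58]] 10
[[0.13, -0.39, -0.61], [0.14, -0.35, -0.62], [0.13, -0.32, -0.65], [0.13, -0.27, -0.67], [0.12, -0.24, -0.68]] 5
end q [ 0.69  0.47  2.4   3.94  0.6  -1.84] p [0.543 0.278 0.145] al 0.756
```

Works: the lid followed to 1.86 rad with about 4 N on the tool. Continuing along the arc.

Call:
drive_tool([
  [0.13, -0.65, -0.31],
  [0.14, -0.63, -0.35],
  [0.14, -0.6, -0.39],
  [0.13, -0.59, -0.43],
  [0.14, -0.55, -0.45],
  [0.14, -0.52, -0.5],
  [0.14, -0.5, -0.52],
  [0.14, -0.46, -0.55],
  [0.14, -0.43, -0.58],
  [0.13, -0.39, -0.61],
], gripper=[-1, -1, -1, -1, -1, -1, -1, -1, -1, -1], twist=[0, 0, 0, 0, 0, 0, 0, 0, 0, 0])

```text
t: 40.9
eef_pos: [0.5665, 0.2845, 0.1543]
ee_rot: [-0.271, 0.25, -0.626, 0.687]
ft_force: [2.1, 2.5, 2.3]
opening: 0.0001
```

```bash
python3 s.py; python3 th.py; python3 lid.py arc 1.25 .5 .06 .018 0
```

```text
t 40.9 q [ 0.66   0.456  2.345  3.98   0.551 -1.913] p [0.5665 0.2845 0.1543] r 0.634 open 0.0001 F [2.1 2.5 2.3]
lean 46.69 az 5.5 x [ 0.091 -0.996 -0.004] y [ 0.724  0.069 -0.686] z [0.683 0.059 0.728]
top 113 theta 1.217 top 0.172
side 44 theta 1.256 top 0.173
[[-0.07, 0.05, 0.12], [0.13, -0.35, -0.63], [0.13, -0.31, -0.65], [0.13, -0.28, -0.67], [0.13, -0.23, -0.68], [0.12, -0.19, -0.7], [0.11, -0.15, -0.7], [0.12, -0.11, -0.72], [0.1, -0.06, -0.72], [-0.15, -0.04, -0.66]] 10
[[0.08, 0.01, -0.62], [0.08, 0.06, -0.62], [0.07, 0.08, -0.61]] 3
end q [ 0.74  0.56  2.49  3.84  0.75 -1.64] p [0.502 0.269 0.107] al 0.757
```

Call:
drive_tool([
  [0.13, -0.35, -0.63],
  [0.13, -0.31, -0.65],
  [0.13, -0.28, -0.67],
  [0.13, -0.23, -0.68],
  [0.12, -0.19, -0.7],
  [0.11, -0.15, -0.7],
  [0.12, -0.11, -0.72],
  [0.1, -0.06, -0.72],
  [0.0, -0.04, -0.66],
  [0.05, 0.01, -0.62],
], gripper=[-1, -1, -1, -1, -1, -1, -1, -1, -1, -1], twist=[0, 0, 0, 0, 0, 0, 0, 0, 0, 0])

```text
t: 42.25
eef_pos: [0.5091, 0.2691, 0.1167]
ee_rot: [-0.271, 0.25, -0.626, 0.687]
ft_force: [1.7, -1.8, 1.2]
opening: -0.0002
```

```bash
python3 s.py; python3 th.py; python3 lid.py arc .58 0.0 .058 .018 0
```

```text
t 42.25 q [ 0.73   0.535  2.478  3.861  0.715 -1.681] p [0.5091 0.2691 0.1167] r 0.576 open -0.0002 F [ 1.7 -1.8  1.2]
lean 46.7 az 5.4 x [ 0.091 -0.996 -0.004] y [ 0.724  0.069 -0.686] z [0.683 0.059 0.728]
top 431 theta 0.633 top 0.131
side 141 theta 0.616 top 0.132
[[-0.08, 0.07, -0.61], [0.06, 0.09, -0.59], [0.07, 0.13, -0.59], [0.05, 0.16, -0.58], [0.05, 0.19, -0.57], [0.05, 0.22, -0.56], [0.04, 0.26, -0.55], [0.03, 0.29, -0.53], [0.03, 0.32, -0.51], [0.01, 0.34, -0.5]] 10
[[0.02, 0.38, -0.47]] 1
end q [ 0.77  0.73  2.54  3.75  0.92 -1.46] p [0.485 0.264 0.055] al 0.757
```

Call:
drive_tool([
  [0.06, 0.07, -0.6],
  [0.06, 0.09, -0.59],
  [0.07, 0.13, -0.59],
  [0.05, 0.16, -0.58],
  [0.05, 0.19, -0.57],
  [0.05, 0.22, -0.56],
  [0.04, 0.26, -0.55],
  [0.03, 0.29, -0.53],
  [0.03, 0.32, -0.51],
], gripper=[-1, -1, -1, -1, -1, -1, -1, -1, -1], twist=[0, 0, 0, 0, 0, 0, 0, 0, 0])

```text
t: 43.48
eef_pos: [0.4875, 0.2631, 0.0677]
ee_rot: [-0.271, 0.25, -0.626, 0.687]
ft_force: [-1.5, -1.4, 2.0]
opening: -0.0
```

```bash
python3 s.py
cat > flat.py <<'E'
from h import *
b=np.radians(16.2); B=R.from_euler('z',b).as_matrix(); C0=np.array([.5161,.2326,0])
for n in("top","side"):
    im,P=cloud(n); hsv=cv2.cvtColor(im,cv2.COLOR_BGR2HSV); L=(P-C0)@B
    k=(L[...,1]<.01)&(L[...,1]>-.055)&(L[...,2]>.05)&(L[...,2]<.15)&(L[...,0]>-.055)&(L[...,0]<.055)
    q=L[k]; f=np.polyfit(q[:,0],q[:,2],1); r=abs(q[:,2]-np.polyval(f,q[:,0]))<.004; f=np.polyfit(q[r,0],q[r,2],1)
    print(n,r.sum(),"theta",-f[0].round(4),"z at hinge",np.polyval(f,.06).round(4),"z front",np.polyval(f,-.06).round(4))
E
python3 flat.py
```

```text
t 43.48 q [ 0.762  0.692  2.536  3.762  0.884 -1.496] p [0.4875 0.2631 0.0677] r 0.554 open -0.0 F [-1.5 -1.4  2. ]
lean 46.69 az 5.5 x [ 0.091 -0.996 -0.004] y [ 0.724  0.069 -0.686] z [0.683 0.059 0.728]
top 1015 theta 0.1416 z at hinge 0.0602 z front 0.0772
side 380 theta 0.1324 z at hinge 0.0611 z front 0.077
```

Call:
drive_tool([
  [0, 0.27, -0.29],
  [0, 0.27, -0.29],
  [0, 0.2, -0.22],
], gripper=[-1, -1, -1], twist=[0, 0, 0])

```text
t: 43.95
eef_pos: [0.4876, 0.2631, 0.0571]
ee_rot: [-0.271, 0.25, -0.626, 0.687]
ft_force: [-0.8, -0.7, 2.8]
opening: 0.0002
```

Call:
drive_tool([
  [0, 0.14, -0.15],
  [0, 0, 0],
], gripper=[-1, -1], twist=[0, 0])

```text
t: 44.2
eef_pos: [0.4875, 0.2631, 0.055]
ee_rot: [-0.271, 0.25, -0.626, 0.687]
ft_force: [0.0, -0.8, 0.1]
opening: 0.0
```

Call:
drive_tool([
  [0, 0.14, -0.15],
  [0, 0, 0],
], gripper=[-1, -1], twist=[0, 0])

```text
t: 44.45
eef_pos: [0.4877, 0.2632, 0.0536]
ee_rot: [-0.271, 0.25, -0.626, 0.687]
ft_force: [-4.8, -0.9, 8.4]
opening: -0.0004
```

```bash
python3 flat.py
```

```text
top 1012 theta 0.007 z at hinge 0.0603 z front 0.0611
side 408 theta 0.0086 z at hinge 0.0611 z front 0.0621
```

Call:
drive_tool([
  [0, 0.1, -0.1],
  [0, 0, 0],
], gripper=[-1, -1], twist=[0, 0])

```text
t: 44.8
eef_pos: [0.4878, 0.2632, 0.0531]
ee_rot: [-0.27, 0.249, -0.626, 0.688]
ft_force: [-11.9, -1.2, 25.7]
opening: -0.0001
```

```bash
python3 flat.py
```

```text
top 1008 theta 0.0077 z at hinge 0.06 z front 0.061
side 402 theta 0.0027 z at hinge 0.0611 z front 0.0614
```

The lid is seated: 26 N of reaction with no further travel, and θ ≈ 0.005. Backing off and doing a final check.

Call:
drive_tool([
  [0, -0.3, 0.3],
  [0, -1, 1],
  [0, -2.5, 2.5],
  [0, -3, 2.5],
  [0, -3, 2.5],
  [0, -3, 0],
  [0, 0, 0],
], gripper=[-1, -1, -1, -1, -1, -1, -1], twist=[0, 0, 0, 0, 0, 0, 0])

```text
t: 45.78
eef_pos: [0.4545, 0.2599, 0.2054]
ee_rot: [-0.27, 0.25, -0.626, 0.688]
ft_force: [-0.4, -0.2, 0.6]
opening: 0.0
```

```bash
python3 s.py; python3 flat.py; python3 scoop.py
python3 - <<'E'
from h import *
a=cv2.imread("pics/top5.png");b=cv2.imread("pics/side5.png")
cv2.imwrite("pics/fin.png",np.hstack([cv2.resize(b[90:400,220:420],(310,480)),cv2.resize(a[150:290,140:500],(490,190)) if 0 else cv2.copyMakeBorder(cv2.resize(a[160:280,150:290],(480,411),interpolation=2),0,69,0,0,0)]))
for n in("top","side"):
    im,P=cloud(n); z=P[...,2]
    for nm,c,r in(("carton",(.617,-.0055),.06),("pawn",(.539,-.40),.05),("tin",(.489,.392),.06)):
        q=P[(np.hypot(P[...,0]-c[0],P[...,1]-c[1])<r)&(z>.03)&(z<.09)]; cc,s,_=cv2.minAreaRect((q[:,:2]*1000).astype(np.float32)); print(n,nm,np.round(cc,1),np.round(s,1))
E
```

```text
t 45.77 q [ 0.833  0.245  2.501  4.264  0.574 -2.058] p [0.4545 0.2599 0.2054] r 0.524 open 0.0 F [-0.4 -0.2  0.6]
lean 46.82 az 5.6 x [ 0.092 -0.996 -0.007] y [ 0.726  0.072 -0.684] z [0.682 0.058 0.729]
top 1018 theta 0.0057 z at hinge 0.0605 z front 0.0612
side 389 theta 0.0133 z at hinge 0.0607 z front 0.0623
top 175 [ 542.9 -237.6] [71.9 55.7] 4.3 [0.067 0.07 ]
top 469 [ 542.9 -237.5] [72. 56.] 4.3 [0.055 0.069]
side 185 [ 543.6 -237.5] [72.8 57.3] 3.5 [0.067 0.071]
side 595 [ 543.8 -237.6] [72.8 57.7] 4.2 [0.051 0.07 ]
top carton [617.5  -5.5] [35.7 54.9]
top pawn [ 539.6 -397.8] [23.9 25.8]
top tin [488.9 391.3] [57.3 57.9]
side carton [617.6  -6.3] [36.8 59.6]
side pawn [ 540.6 -402.5] [25.5 25.8]
side tin [489.6 389.4] [57.1 57.1]
```

View pics/fin.png

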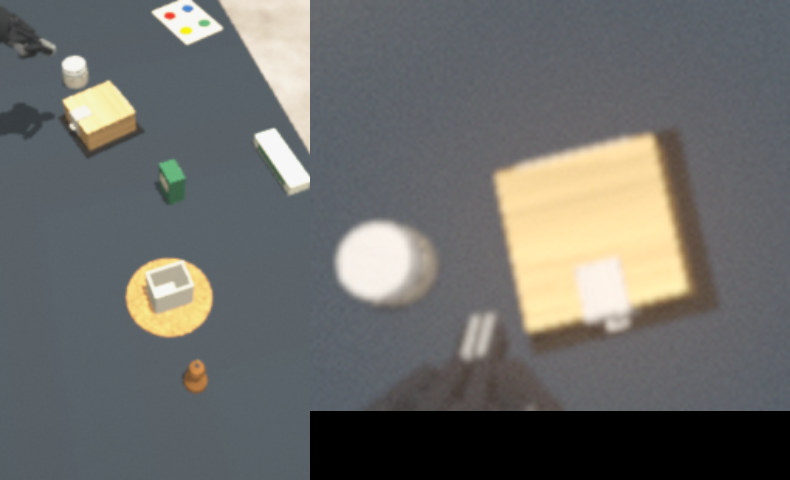

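The lid is flat on the rim, with the hasp over the staple (right view, 605,300). The scoop stands on the mat and the bystanders have not moved. Handing in.

```bash
python3 -c "
from workcell import ctrl
print(ctrl.finish_job())"
```

```text
the job is handed in; nothing more can be done
None
```

I finished and handed in the job at about 46 s of the 72 s allowed; the hand-in reports no verdict.

**Pour:** I leaned the tool about 47° at the arm's reach limit, gripped the scoop from its back-wall side and poured with a half turn about the tool axis. From above I counted all eight marbles in the box before closing it. The scoop was empty.

**Scoop:** It stands upright and released on the cork mat. The last measurements put it at (543, -237.5) mm, against a mat centre of about (545, -237) mm.

**Lid:** I brought it over slowly along its hinge arc with the closed fingers and pressed it home. At the end the reaction was about 26 N with no further travel. The last checks put the lid at 0.006 rad (top camera) and 0.013 rad (side camera), which is shut to within measurement noise. The last picture shows the hasp over the staple.

**Other goods:** The carton and tin measured within about 3 mm of where they started. The pawn read 1–2 mm off in comparable views. I take these differences as noise.

**What went wrong or disagreed:**
- **Missed contact:** my first passes at the lid touched nothing. The cameras showed the closed fingertips about 36 mm further back than `ctrl.nose_length` says, and I worked to the camera value after that.
- **Brief push:** I pressed the edge of the open lid with about 28 N before easing off. The lid did not move and I saw no harm from it.

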